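Charge the deburring trough

TASK

Get the small vibratory trough ready for deburring: the T-shaped divider lies flat, so first stand it up by itself on its foot on the bench, then take it by its top edge and hang it by its ears in the notches of the trough. Then use the scoop to scoop up the four ceramic chunks from the tray and tip them all into the long bay; do not handle the chunks with the fingers. Lay the scoop flat on the bench when done, and leave the feeler gauge, the locking pliers and the wrench alone.

Things in the scene. Friction and masses are not known exactly. Their poses are not given: they have to be found in the camera images.
- trough: grey open-topped trough on springs over a dark base, fixed. Origin: bench under its middle; x along it to the short bay, z up. Outside 180 (x) x 94 mm, base 190 x 104, walls 5, inner floor 39 and rim 127 above the bench. In both long walls at x = +30 a notch, bottom 113 above the bench, between two 8 mm wire guides 17 mm apart that flare out above the rim to 143 high
- slot (a point): midway between the two notches at the height of their bottoms (113 mm above the bench, trough x = +30 mm); axes as the trough. The hung divider crosses the trough here, thickness along trough x, ears on the notch bottoms, foot 72 mm below this point
- long_bay (a point): middle of the inner floor (39 mm above the bench) of the long bay, on the -x side of the divider: 109 mm along trough x, 84 mm across; axes as the trough
- short_bay (a point): middle of the inner floor of the short bay, on the +x side of the divider: 49 mm along trough x, 84 mm across
- divider: loose grey plastic T-plate 12 mm thick, 96 high, 0.12 kg: stem 66 wide, 72 high; above it a crossbar 116 wide, 24 high, whose ends are the ears. Origin: middle of the foot (free end of the stem), mid-thickness; x from foot to crossbar, y along the crossbar, z thickness. Starts flat, origin 6 mm above the bench, crossbar to the right. Centre of mass 54 mm from the foot
- divider_top (a point): middle of the divider's top edge, 96 mm from the foot along its x; axes as the divider
- scoop: loose scoop, 0.12 kg: aluminium pan 100 (x) x 68 mm, floor 1.6 mm, open at the nose x = +50, side walls 2.5 thick sloping from 38 high at the back to 20 at the nose, back wall 40 high; behind it a straight black bar handle 20 wide, 22 high, x = -57 to -155, centre line z = 34, parallel to x. Origin: middle of the pan's underside; x to the nose, z up
- scoop_grip (a point): point in the middle of the handle's section at scoop x = -80 mm, z = 34 mm, a good place to hold it; axes as the scoop
- scoop_nose (a point): middle of the scoop's front lip, scoop x = +50 mm; axes as the scoop
- tray: plain sheet-steel tray, fixed, closed on three sides, open without a lip at its front (-x). Origin: bench under its middle; x points from the open front to the back wall. Outside 120 (x) x 83 mm, inside width 77, floor top 2.5 mm above the bench, walls 3 thick, 45 high; inner face of the back wall at x = +57
- chunk_1: one of four equal loose ceramic deburring chunks, a short cylinder with well rounded edges, 28 mm across and 22 mm high, 20 g. Origin: middle of its flat underside; z is its axis
- chunk_2: one of four equal loose ceramic deburring chunks, a short cylinder with well rounded edges, 28 mm across and 22 mm high, 20 g. Origin: middle of its flat underside; z is its axis
- chunk_3: one of four equal loose ceramic deburring chunks, a short cylinder with well rounded edges, 28 mm across and 22 mm high, 20 g. Origin: middle of its flat underside; z is its axis
- chunk_4: one of four equal loose ceramic deburring chunks, a short cylinder with well rounded edges, 28 mm across and 22 mm high, 20 g. Origin: middle of its flat underside; z is its axis
- locking_pliers: bystander: locking pliers 222 x 55 x 16 mm lying flat at the left; origin under the middle
- feeler_gauge: bystander: feeler gauge, thin steel blades fanned out, 104 x 42 x 12 mm, lying flat at the left; origin under the middle
- wrench: bystander: double-ended wrench 240 x 28 x 10 mm, lying flat at the right; origin under its middle
Not all that is in view belongs to the job. There is more than one size of the divider; the job needs the larger.

How it is judged:
On the way, in this order (a step that is already met when the one before it is completed fails the run):
1. the divider stands upright by itself on its foot on the bench, let go, clear of the trough (angle between divider's own x axis and vertical below 0.06 rad and height (world z) of divider between -0.004 and 0.004 m and horizontal distance between divider and trough above 0.07 m and contact force between the fingers and divider below 0.2 N and linear speed of divider below 0.02 m/s), for 0.2 s.
2. the divider hangs in the notches of the trough, let go (x of divider in the frame of slot between -0.008 and 0.008 m and y of divider in the frame of slot between -0.014 and 0.014 m and z of divider in the frame of slot between -0.08 and -0.066 m and angle between divider's own x axis and vertical below 0.15 rad and angle between the z axis of divider and the x axis of trough, either way round below 0.2 rad and contact force between the fingers and divider below 0.2 N), for 0.2 s.
3. the scoop is lifted off with chunks in it (height (world z) of scoop above 0.06 m and ((x of chunk_1 in the frame of scoop between -0.052 and 0.056 m and y of chunk_1 in the frame of scoop between -0.036 and 0.036 m and z of chunk_1 in the frame of scoop between -0.01 and 0.045 m) or (x of chunk_2 in the frame of scoop between -0.052 and 0.056 m and y of chunk_2 in the frame of scoop between -0.036 and 0.036 m and z of chunk_2 in the frame of scoop between -0.01 and 0.045 m) or (x of chunk_3 in the frame of scoop between -0.052 and 0.056 m and y of chunk_3 in the frame of scoop between -0.036 and 0.036 m and z of chunk_3 in the frame of scoop between -0.01 and 0.045 m) or (x of chunk_4 in the frame of scoop between -0.052 and 0.056 m and y of chunk_4 in the frame of scoop between -0.036 and 0.036 m and z of chunk_4 in the frame of scoop between -0.01 and 0.045 m))), for 0.2 s.
4. all four chunks are in the long bay (x of chunk_1 in the frame of long_bay between -0.058 and 0.058 m and y of chunk_1 in the frame of long_bay between -0.044 and 0.044 m and z of chunk_1 in the frame of long_bay between -0.01 and 0.085 m and x of chunk_2 in the frame of long_bay between -0.058 and 0.058 m and y of chunk_2 in the frame of long_bay between -0.044 and 0.044 m and z of chunk_2 in the frame of long_bay between -0.01 and 0.085 m and x of chunk_3 in the frame of long_bay between -0.058 and 0.058 m and y of chunk_3 in the frame of long_bay between -0.044 and 0.044 m and z of chunk_3 in the frame of long_bay between -0.01 and 0.085 m and x of chunk_4 in the frame of long_bay between -0.058 and 0.058 m and y of chunk_4 in the frame of long_bay between -0.044 and 0.044 m and z of chunk_4 in the frame of long_bay between -0.01 and 0.085 m), for 0.2 s.
At the end, for the whole second after the job is handed in: Divider hung in the notches (within 8 mm, 0.15 rad); all four chunks in the long bay; scoop flat on the bench (0.15 rad); all released and still (all of step 2 and all of step 4 and height (world z) of scoop below 0.012 m and angle between scoop's own z axis and vertical below 0.15 rad and contact force between the fingers and scoop below 0.2 N and linear speed of scoop below 0.02 m/s and linear speed of each of chunk_1, chunk_2, chunk_3, chunk_4 below 0.03 m/s); the robot touches nothing.
It fails at once if the locking pliers is moved by more than 30 mm (distance of locking_pliers from where it was at the start of the episode above 0.03 m).
It fails at once if the feeler gauge is moved by more than 30 mm (distance of feeler_gauge from where it was at the start of the episode above 0.03 m).
It fails at once if the wrench is moved by more than 30 mm (distance of wrench from where it was at the start of the episode above 0.03 m).
It fails at once if a chunk is handled with the fingers (contact force between the fingers and chunk_1 above 3 N or contact force between the fingers and chunk_2 above 3 N or contact force between the fingers and chunk_3 above 3 N or contact force between the fingers and chunk_4 above 3 N).
It also fails if it takes over 72 s, if anything falls off the work surface, if the arm or the gripper's body presses on something with over 40 N, if the wrist force passes 120 N, or if a joint passes its speed limit or range.

ROBOT

A 6-joint arm with a two-finger parallel gripper is mounted at the origin on a cart in front of the work surface, level with it; the furniture and walls round the work are solid. World frame = base frame: x ahead of the robot, y to its left, z up, the work surface at z = 0. Lengths are in m, angles in rad, forces in N, time in s.
With the tool pointing down it reaches from about 0.375 to 0.975 m from the base axis. Payload 3.8 kg.
Tool frame: the origin (TCP) lies at the very end of the fingers, on their centre line; the grasp point (between the pads) lies 19 mm behind it; z points along the fingers, y is the line along which they close (so a half turn about z gives the same grasp; the last joint's range is limited). The gripper opens to 85 mm and grips with 20 to 120 N. Pads are 22 mm wide; open, the fingers measure 114 mm over their backs; the gripper's body (76 mm by 85 mm) begins 54 mm behind the grasp point. The pads swing forward as they close: fully open they stand 13 mm farther back than shut.
Start: joints at [1.176, 0.264, 1.604, -0, 1.274, -0.037], TCP at [0.236, 0.632, 0.192] pointing down, gripper open.
Joint ranges: [-2.63, 2.63], [-0.94, 2.18], [0.31, 2.57], [-1.31, 4.45], [0, 2.66], [-2.55, 2.55]. Speed limits (rad/s): [2.57, 2.57, 3.14, 3.14, 3.14, 3.14].

INTERFACE

Orientations are given as a rotation vector (axis times angle).
In Python, from workcell import * gives the robot as it stands.
- The arm moves only by the shell command python3 -m crank 'ROWS' [OPENING] [FORCE]. ROWS is JSON, a list that holds one entry, the list of rows, each a list of 6 numbers: the shift along the tool's x, y, z in cm, then the turn, a rotation vector about the tool's x, y, z in rad. In form: [[[dx, dy, dz, ax, ay, az], ...]]. A call has 1 to 8 rows; each row shifts and turns the commanded pose from where the row before left it, along the tool's axes as they then stand; what a row does not reach is not made up. A row lasts 1/12 s, in which the tool goes at most 41.7 mm and 7.16 degrees, less where a joint would pass 70% of its speed; a pose out of reach is approached as far as the arm can. A call with a gripper value outside its range is refused whole. OPENING is the finger opening in cm, from 0 to 8.54, set as the call begins (- or left out, the last holds). The fingers move at their own pace and stop on an object; FORCE is the grip in N (left out, the last holds). Time passes only in rows, so rows that do not move let the fingers close. It gives the time, the measured TCP pose, the force, the opening and the grip force at its end, in the units of the state.
- read_state(): the state, without advancing time (a new reading comes with each control period).
- read_camera(name): name is "side" or "top" or "wrist"; returns the picture (384x512x3 uint8, blue, green, red); there is no depth.
- camera_model(name): a dict with "camera_matrix" (3x3 intrinsics, pixels), "R" (3x3) and "t" (3): a world point X has camera coordinates R X + t. Camera axes: x right, y down, z forward; pixel columns grow to the right and rows downward; lengths in m; the calibration is good to about 2 mm. A picture is of the moment at which its call begins: read the wrist's pose just before it. camera_model takes no time and is no camera call; for the wrist camera it gives the pose at the moment of the call.
- finish_job(): hands the job in; it is judged then, once.
The state is a dict: "time": time; "q": joint angles; "joint_vel": joint speeds; "joint_torque": joint torques, N m; "tool_pos": TCP position; "tcp_rot": TCP orientation; "wrist_force": force on the tool from outside, world axes, zero at the start; "torque": the same for the moment, N m; "width": opening from 0.0 (shut) to 1.0 (fully open); "grip_force": force on a finger pad.
Only numpy, scipy, OpenCV 4.12 (cv2) and the standard library are available. Lean on these libraries where they do the work, as an engineer would, in place of code of your own. Each camera call takes 0.05 s, during which the arm holds its last target. There are 200 camera calls.

## Working session

There is one attempt and no reset: what is moved stays moved. The work goes in short steps, Python scripts to look and compute and a shell command to move; the robot and the scene stay as the last step left them, time stands still between calls to the robot, and variables do not carry over. Pictures are saved under pics/ and viewed, at most 13 in all, crops included, and the job is handed in when it is done.

```bash
mkdir -p pics; ls; python3 - <<'E'
from workcell import *
import cv2
for n in ("side","top"):
    cv2.imwrite(f"pics/{n}0.png",read_camera(n)); m=camera_model(n); print(n,m)
print(read_state())
E
```

```text
pics
side {'camera_matrix': array([[388.49306982,   0.        , 257.33539201],
       [  0.        , 388.49306982, 190.8162546 ],
       [  0.        ,   0.        ,   1.        ]]), 'R': array([[-0.95544161, -0.29517803,  0.00112602],
       [-0.19232363,  0.6196163 , -0.76097783],
       [ 0.22392623, -0.72728644, -0.64877691]]), 't': array([0.44827038, 0.14434366, 1.59331074])}
top {'camera_matrix': array([[376.11345128,   0.        , 256.1595507 ],
       [  0.        , 376.11345128, 191.6795375 ],
       [  0.        ,   0.        ,   1.        ]]), 'R': array([[ 0.02396536, -0.99954064, -0.01855159],
       [-0.98770842, -0.0208064 , -0.15491663],
       [ 0.15445947,  0.0220362 , -0.98775335]]), 't': array([0.01872341, 0.50123936, 1.34336794])}
{'time': 0.1, 'q': array([ 1.17608029e+00,  2.64705361e-01,  1.60524949e+00,  1.38303830e-05,
        1.27369269e+00, -3.68916553e-02]), 'joint_vel': array([ 4.14384983e-06, -8.48376996e-04, -3.94654982e-03,  6.15728073e-06,
        1.55627560e-03, -2.65402349e-04]), 'joint_torque': array([ 4.93894586e-04, -5.16708720e+01, -3.68588948e+01, -6.77217531e-05,
        6.35251476e-03,  7.58611307e-08]), 'tool_pos': array([0.23611548, 0.631562  , 0.19056153]), 'tcp_rot': array([-0.55900081, -3.09099772,  0.00314804]), 'wrist_force': array([ 0.04056585, -0.29796468, -0.31538087]), 'torque': array([-0.03281363, -0.01459961,  0.02614726]), 'grip_force': 0.0, 'width': 0.99690775861974}
```

View pics/top0.png

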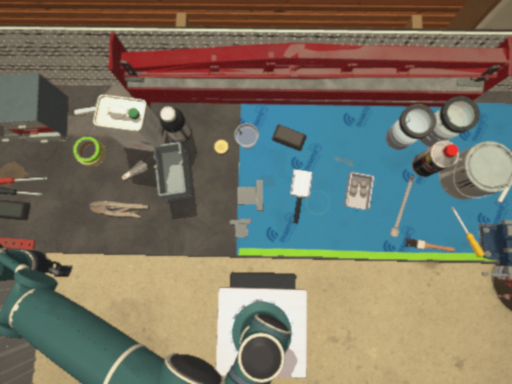

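View pics/side0.png

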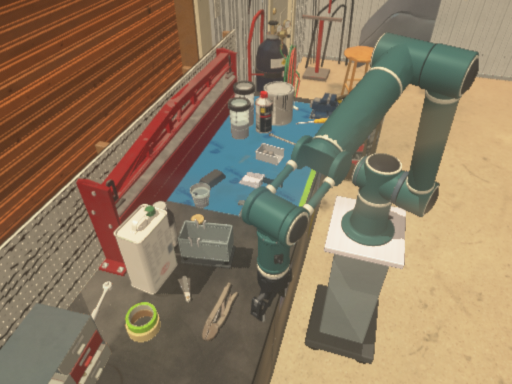

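Top view: trough at about (172,170), large divider at (251,194) with the small one at (240,228), scoop at (301,183) with its handle to (297,220), tray with chunks at (360,190). The side view shows the trough at (206,242). I'll enlarge the work area next.

```bash
cat > h.py <<'E'
from workcell import *
import numpy as np, cv2
from scipy.spatial.transform import Rotation as Ro
def ray(m,uv):
    K,R,t=m["camera_matrix"],np.array(m["R"]),np.array(m["t"])
    d=R.T@np.linalg.solve(K,np.array([uv[0],uv[1],1.])); return -R.T@t,d
def onz(m,uv,z):
    c,d=ray(m,uv); return c+d*(z-c[2])/d[2]
def tri(obs):
    A=np.zeros((3,3));b=np.zeros(3)
    for m,uv in obs:
        c,d=ray(m,uv); d=d/np.linalg.norm(d); P=np.eye(3)-np.outer(d,d); A+=P;b+=P@c
    return np.linalg.solve(A,b)
def proj(m,X):
    p=m["camera_matrix"]@(np.array(m["R"])@np.array(X)+m["t"]); return p[:2]/p[2]
def delta(pos,Rt):
    "shift in tool axes (cm) and rotvec (tool) from the current pose to the target; Rt matrix"
    s=read_state(); R=Ro.from_rotvec(s["tcp_rot"]).as_matrix()
    d=R.T@(np.array(pos)-s["tool_pos"])*100; r=Ro.from_matrix(R.T@Rt).as_rotvec()
    print("shift cm",d.round(2),"rotvec",r.round(3)); return d,r
def down(yaw):
    "tool z down, tool y (closing line) at angle yaw in the world"
    y=np.array([np.cos(yaw),np.sin(yaw),0]);z=np.array([0,0,-1.]);return np.c_[np.cross(y,z),y,z]
def shot(n,f):
    m=camera_model(n) if n!="wrist" else camera_model("wrist"); im=read_camera(n); cv2.imwrite("pics/"+f+".png",im); np.save("pics/"+f+".npy",m,allow_pickle=True); return im,m
def load(f): return cv2.imread("pics/"+f+".png"),np.load("pics/"+f+".npy",allow_pickle=True).item()
E
python3 - <<'E'
from h import *
for f in("top","side"):
    np.save(f"pics/{f}0.npy",camera_model(f),allow_pickle=True)
im,m=load("top0")
c=im[125:245,140:400]; cv2.imwrite("pics/c.png",cv2.resize(c,None,fx=3,fy=3,interpolation=cv2.INTER_CUBIC))
for n,uv,z in [("trough",(172,170),.12),("div",(253,194),.012),("scoop",(301,183),0),("handle end",(297,220),.03),("tray",(360,190),.02),("pliers",(120,208),0),("wrench",(402,206),0)]: print(n,onz(m,uv,z).round(3))
s=read_state(); mw=camera_model("wrist"); R=Ro.from_rotvec(s["tcp_rot"]).as_matrix()
print("tool axes",R.round(3)); Rw=np.array(mw["R"]);c=-Rw.T@mw["t"]; print("cam in tool",R.T@(c-s["tool_pos"]),(R.T@Rw.T).round(3),mw["camera_matrix"])
E
```

```text
trough [0.559 0.325 0.12 ]
div [0.496 0.042 0.012]
scoop [ 0.544 -0.138  0.   ]
handle end [ 0.401 -0.121  0.03 ]
tray [ 0.518 -0.355  0.02 ]
pliers [0.434 0.544 0.   ]
wrench [ 0.464 -0.515  0.   ]
tool axes [[-0.937  0.35  -0.001]
 [ 0.35   0.937 -0.002]
 [ 0.    -0.002 -1.   ]]
cam in tool [ 0.07566074  0.00065529 -0.18216754] [[ 0.    -0.956 -0.294]
 [ 1.     0.001 -0.002]
 [ 0.002 -0.294  0.956]] [[303.7730653    0.         254.05589142]
 [  0.         303.7730653  191.10974952]
 [  0.           0.           1.        ]]
```

View pics/c.png

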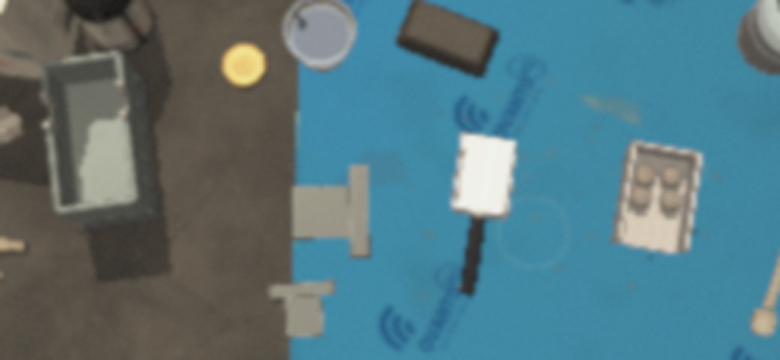

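The 3x crop shows the large divider with its stem at (322,210) and its crossbar at (360,210), pointing right. The scoop nose is at the top (485,135). The tray at (655,200) is open toward the bottom, with four chunks in its back half. In the trough, marks that look like notches sit at (47,108) and (125,95), so the short bay is the far end. Next I'll move the wrist camera over the scene.

```bash

S(){ python3 -c "
from h import *
shot('wrist','$1')"; }
python3 -m crank '[[[0,0,-1.4,0,0,0.12],[0,0,-1.4,0,0,0.12],[0,0,-1.4,0,0,0.12],[0,0,-1.4,0,0,0.12],[0,0,-1.4,0,0,0.12],[0,0,-1.4,0,0,0.12],[0,0,-1.4,0,0,0.12],[0,0,-1.4,0,0,0.12]]]'
python3 -m crank '[[[-3.57,1.84,0,0,0,0],[-3.57,1.84,0,0,0,0],[-3.57,1.84,0,0,0,0],[-3.57,1.84,0,0,0,0],[-3.57,1.84,0,0,0,0],[-3.57,1.84,0,0,0,0],[-3.57,1.84,0,0,0,0],[-3.57,1.84,0,0,0,0]]]'
python3 -m crank '[[[-3.57,1.84,0,0,0,0],[-3.57,1.84,0,0,0,0],[-3.57,1.84,0,0,0,0],[0,0,0,0,0,0.12],[0,0,0,0,0,0.12],[0,0,0,0,0,0],[0,0,0,0,0,0]]]'
S w1
python3 -m crank '[[[-3.5,0,0,0,0,0],[-3.5,0,0,0,0,0],[-3.5,0,0,0,0,0],[-3.5,0,0,0,0,0],[0,0,0,0,0,0],[0,0,0,0,0,0]]]'
S w2
python3 -m crank '[[[-3.5,0,0,0,0,0],[-3.5,0,0,0,0,0],[-3.5,0,0,0,0,0],[-3.5,0,0,0,0,0],[0,0,0,0,0,0],[0,0,0,0,0,0]]]'
S w3
python3 -m crank '[[[-3.5,0,0,0,0,0],[-3.5,0,0,0,0,0],[-3.5,0,0,0,0,0],[-3.5,0,0,0,0,0],[0,0,0,0,0,0],[0,0,0,0,0,0]]]'
S w4
python3 -m crank '[[[-3.5,0,0,0,0,0],[-3.5,0,0,0,0,0],[-3.5,0,0,0,0,0],[-3.5,0,0,0,0,0],[0,0,0,0,0,0],[0,0,0,0,0,0]]]'
S w5
python3 - <<'E'
from h import *
s=read_state();print(s['q'],s['tool_pos'],Ro.from_rotvec(s['tcp_rot']).as_matrix().round(3),s['time'])
r=[load(f'w{i}')[0] for i in range(1,6)]
t=lambda a:cv2.resize(cv2.rotate(a,cv2.ROTATE_180),(400,300))
cv2.imwrite('pics/mos.png',np.vstack([np.hstack([r[0][:,56:456],r[2][:,56:456]])[:300], np.hstack([r[4][:,56:456],r[4][:,56:456]])[:300]]))
E
```

```text
time: 0.77
tool_pos: [0.2362, 0.6319, 0.3037]
tcp_rot: [1.931, 2.478, -0.002]
wrist_force: [0.4, 0.1, 0.0]
width: 0.999
grip_force: 0.0
time: 1.43
tool_pos: [0.4511, 0.3907, 0.3033]
tcp_rot: [-1.923, -2.484, 0.001]
wrist_force: [0.7, 0.2, -1.0]
width: 1.003
grip_force: 0.0
time: 2.02
tool_pos: [0.5305, 0.3024, 0.3032]
tcp_rot: [-2.204, -2.239, 0.002]
wrist_force: [-0.3, -1.2, -0.8]
width: 1.0
grip_force: 0.0
time: 2.57
tool_pos: [0.5323, 0.1618, 0.304]
tcp_rot: [2.207, 2.236, 0.001]
wrist_force: [-0.0, 1.6, -0.2]
width: 0.998
grip_force: 0.0
time: 3.12
tool_pos: [0.5345, 0.0228, 0.3037]
tcp_rot: [-2.207, -2.235, -0.001]
wrist_force: [-0.2, 1.1, -0.4]
width: 1.001
grip_force: 0.0
time: 3.67
tool_pos: [0.5366, -0.1167, 0.3035]
tcp_rot: [-2.206, -2.235, -0.001]
wrist_force: [0.3, 0.5, 0.3]
width: 0.999
grip_force: 0.0
time: 4.22
tool_pos: [0.5386, -0.2564, 0.3033]
tcp_rot: [-2.206, -2.235, -0.001]
wrist_force: [0.7, 0.8, -0.2]
width: 0.997
grip_force: 0.0
[-4.85386843e-01  6.70800816e-02  1.62870276e+00  1.14173877e-03
  1.44671171e+00 -4.99957560e-01] [ 0.53860798 -0.2554557   0.30347657] [[-0.014  1.    -0.   ]
 [ 1.     0.014  0.001]
 [ 0.001 -0.    -1.   ]] 4.2667
```

```bash
python3 - <<'E'
from h import *
r=[load(f'w{i}')[0] for i in range(1,6)]
cv2.imwrite('pics/m13.png',np.hstack([r[0][:,56:456],r[2][:,56:456]]))
cv2.imwrite('pics/m45.png',np.hstack([r[3][:,56:456],r[4][:,56:456]]))
E
```

```text
(no output)
```

View pics/m13.png

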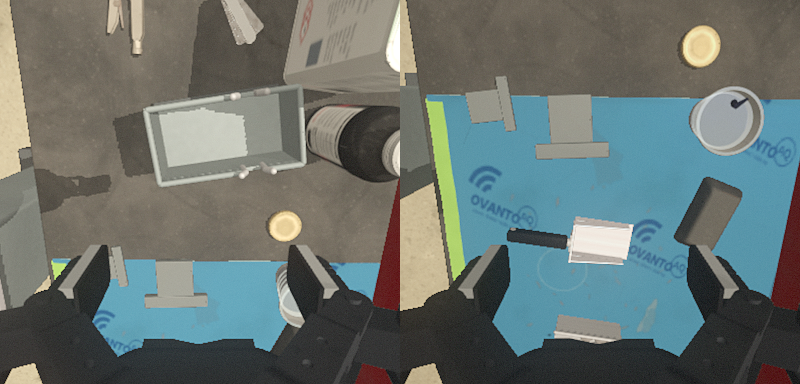

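View pics/m45.png

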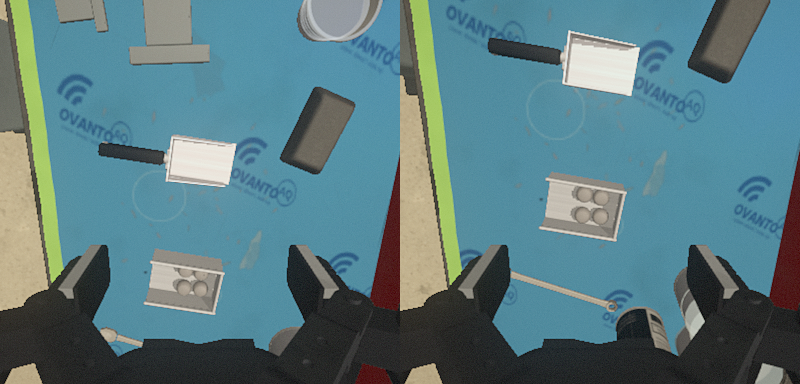

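m13: the w1 half shows the trough rim with corners about (147,108), (300,87), (305,164), (160,186) and wire guides near (237,97)/(267,90) and (242,174)/(272,168). So the notch line sits near (252,93)-(257,171), and the long bay is on the left (robot) side. The w3 half shows the divider with its stem at (570,120) and crossbar at (572,150), and the scoop with its nose to the right.
m45: the w4 half shows the scoop from the handle end (100,150) to the nose (233,160). The w5 half shows the tray opening left at (545,205) with its back wall at (625,210), and the chunks at (585,205).

```bash
python3 - <<'E'
from h import *
def quad(f,mask,near,name):
    mask=cv2.morphologyEx(mask.astype(np.uint8)*255,cv2.MORPH_OPEN,np.ones((3,3)))
    cs,_=cv2.findContours(mask,cv2.RETR_EXTERNAL,cv2.CHAIN_APPROX_NONE)
    cs=[c for c in cs if cv2.contourArea(c)>150 and cv2.pointPolygonTest(cv2.convexHull(c),near,False)>=0]
    if not cs: print(f,name,"none");return
    c=max(cs,key=cv2.contourArea); h=cv2.convexHull(c)
    ap=cv2.approxPolyDP(c,4,True)[:,0]; r=cv2.minAreaRect(c)
    print(f,name,cv2.contourArea(c),"rect",np.round(r[0],1),np.round(r[1],1),round(r[2],1),"poly",ap.tolist())
for f,near in(("w2",(230,215)),("w3",(226,130))):
    im,m=load(f); hsv=cv2.cvtColor(im,cv2.COLOR_BGR2HSV)
    quad(f,(hsv[...,1]<60)&(hsv[...,2]>100),near,"div"); print(im[near[1],near[0]],im[near[1],near[0]+45])
for f,near in(("w1",(280,130)),("w2",(280,20))):
    im,m=load(f); b=im.astype(int); mk=(b[...,0]-b[...,2]>0)&(b[...,0]>60)&(b[...,0]-b[...,2]<40)
    quad(f,mk,near,"trough"); print(im[130,180:240:6].tolist())
for f,p,h in(("w3",(258,240),(190,237)),("w4",(260,160),(185,152)),("w5",(258,64),(180,50))):
    im,m=load(f); hsv=cv2.cvtColor(im,cv2.COLOR_BGR2HSV)
    quad(f,(hsv[...,1]<90)&(hsv[...,2]>120),p,"pan"); quad(f,(hsv[...,2]<70),h,"handle")
for f,p in(("w4",(240,285)),("w5",(240,207))):
    im,m=load(f); hsv=cv2.cvtColor(im,cv2.COLOR_BGR2HSV)
    quad(f,(hsv[...,1]<90)&(hsv[...,2]>60),p,"tray")
E
```

```text
w2 div 77686.5 rect [240.  155.5] [311. 480.] 90.0 poly [[65, 0], [81, 112], [68, 113], [69, 132], [0, 142], [0, 215], [12, 247], [8, 264], [7, 257], [1, 260], [7, 266], [0, 268], [0, 311], [46, 300], [56, 306], [57, 283], [64, 289], [71, 288], [73, 280], [86, 287], [89, 279], [91, 286], [96, 280], [91, 266], [95, 272], [84, 281], [76, 273], [80, 267], [74, 272], [66, 268], [66, 274], [76, 278], [60, 282], [59, 274], [55, 282], [55, 263], [64, 266], [71, 258], [62, 260], [98, 229], [102, 240], [100, 218], [91, 192], [70, 203], [76, 209], [52, 229], [54, 245], [49, 246], [31, 163], [37, 161], [38, 166], [54, 166], [56, 174], [88, 160], [89, 168], [121, 177], [160, 172], [160, 179], [128, 181], [138, 207], [166, 205], [169, 214], [178, 213], [174, 183], [207, 183], [211, 222], [196, 227], [198, 239], [264, 236], [263, 223], [249, 222], [251, 183], [348, 183], [338, 202], [344, 232], [380, 287], [379, 298], [394, 289], [365, 249], [394, 239], [404, 212], [393, 196], [365, 186], [450, 185], [480, 42], [471, 49], [439, 54], [418, 44], [388, 54], [391, 61], [403, 63], [339, 81], [297, 66],
[... 1554 characters left out ...]
4], [221, 181], [269, 185], [270, 190], [284, 184], [292, 143]]
w4 handle 746.5 rect [186.6 152.8] [64.9 13.5] 8.7 poly [[155, 145], [157, 155], [218, 162], [218, 157], [206, 155], [218, 151]]
w5 pan 3532.0 rect [253.4  67.2] [79. 59.] 13.8 poly [[224, 30], [216, 54], [218, 84], [246, 88], [243, 95], [251, 89], [287, 96], [295, 47], [228, 38], [230, 31]]
w5 handle 992.5 rect [179.8  50.8] [73.5 15.6] 9.7 poly [[144, 42], [145, 51], [215, 63], [209, 48], [151, 38]]
w4 tray 4003.5 rect [240.5 281.6] [75.5 57.9] 9.2 poly [[211, 248], [199, 304], [271, 314], [281, 263]]
w5 tray 4438.0 rect [239.2 206.3] [85.  59.3] 9.5 poly [[201, 177], [205, 187], [195, 229], [272, 241], [285, 188], [214, 172]]
```

```bash
python3 - <<'E'
from h import *
m={i:load(f"w{i}")[1] for i in range(1,6)}
print("div crossbar")
P=[tri([(m[2],a),(m[3],b)]) for a,b in [((198,239),(192,158)),((264,236),(264,156)),((196,227),(192,144)),((263,223),(264,142))]]
for p in P: print(p.round(4))
for uv in [(192,158),(264,156),(204,95),(247,95),(207,143),(248,141)]: print("z.012",onz(m[3],uv,.012).round(4))
print("trough rim"); Q=[onz(m[1],uv,.127) for uv in [(203,108),(356,87),(361,164),(216,186)]]
for q in Q: print(q.round(4))
print([round(np.linalg.norm(Q[i]-Q[(i+1)%4]),4) for i in range(4)])
print("guide tops"); 
for uv in [(293,97),(323,90),(298,174),(328,168)]: print(onz(m[1],uv,.143).round(4), proj(m[2],onz(m[1],uv,.143)).round(0))
print("handle"); 
for ps in [((163,236),(155,150),(144,46))]: print(tri([(m[3],ps[0]),(m[4],ps[1]),(m[5],ps[2])]).round(4))
print("nose lip/pan corners back-left, nose-left"); 
print(tri([(m[3],(231,216)),(m[4],(227,135)),(m[5],(224,30))]).round(4))
print(tri([(m[3],(289,224)),(m[4],(292,143)),(m[5],(295,46))]).round(4), tri([(m[3],(278,264)),(m[4],(284,185)),(m[5],(287,96))]).round(4), tri([(m[3],(224,262)),(m[4],(221,181)),(m[5],(218,84))]).round(4))
print("tray"); T=[tri([(m[4],a),(m[5],b)]) for a,b in [((211,248),(203,174)),((281,263),(285,188)),((271,314),(272,241)),((199,304),(195,229))]]
for t in T: print(t.round(4))
# rim edge zoom for a look
im=load("w1")[0]; cv2.imwrite("pics/tz.png",cv2.resize(im[70:200,190:380],None,fx=4,fy=4,interpolation=cv2.INTER_CUBIC))
E
```

```text
div crossbar
[0.438  0.0071 0.0192]
[0.5501 0.01   0.0104]
[0.437  0.0285 0.0175]
[0.549  0.0311 0.0031]
z.012 [0.4358 0.0056 0.012 ]
z.012 [0.5495 0.0103 0.012 ]
z.012 [0.4582 0.1008 0.012 ]
z.012 [0.5222 0.1016 0.012 ]
z.012 [0.4603 0.0296 0.012 ]
z.012 [0.5241 0.0335 0.012 ]
trough rim
[0.4704 0.3653 0.127 ]
[0.6419 0.3907 0.127 ]
[0.658  0.3034 0.127 ]
[0.4833 0.273  0.127 ]
[np.float64(0.1734), np.float64(0.0887), np.float64(0.1774), np.float64(0.0932)]
guide tops
[0.5703 0.3789 0.143 ] [298. -59.]
[0.602  0.3865 0.143 ] [332. -68.]
[0.5807 0.2938 0.143 ] [304.  41.]
[0.6148 0.3014 0.143 ] [338.  33.]
handle
[ 0.3889 -0.1169  0.0398]
nose lip/pan corners back-left, nose-left
[ 0.4947 -0.0931  0.0147]
[ 0.5953 -0.1089  0.0038] [ 0.5824 -0.1768  0.0185] [ 0.4861 -0.1635  0.0386]
tray
[ 0.4559 -0.3048 -0.0124]
[ 0.5879 -0.3222  0.0065]
[ 0.5685 -0.3994  0.0452]
[ 0.4456 -0.38    0.0459]
```

View pics/tz.png

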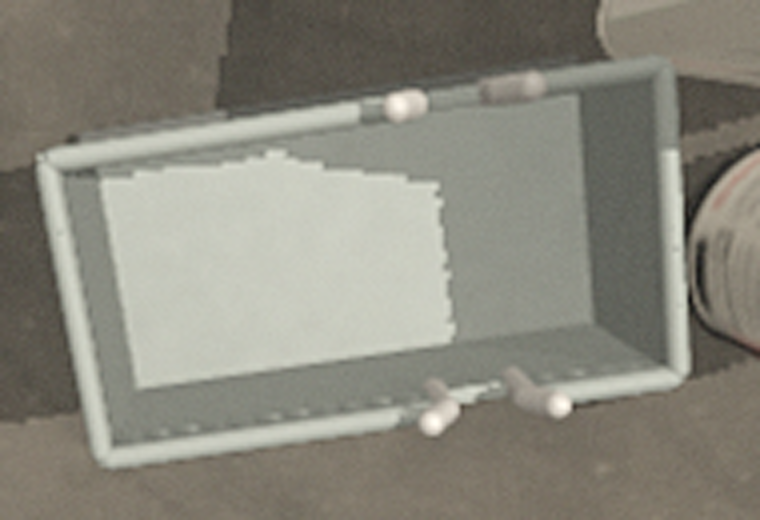

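The zoom shows the rim's outer corners at (38,155), (668,58), (688,380), (105,465), and the guide tips at (405,105), (530,83), (432,425), (558,405). The notches lie between each pair.

```bash
python3 - <<'E'
from h import *
m=load("w1")[1]; f=lambda p:(190+p[0]/4,70+p[1]/4)
Q=np.array([onz(m,f(p),.127) for p in [(38,155),(668,58),(688,380),(105,465)]])[:,:2]
print(Q.round(4),[round(np.linalg.norm(Q[i]-Q[(i+1)%4]),4) for i in range(4)])
ax=(Q[1]-Q[0])+(Q[2]-Q[3]); ax/=np.linalg.norm(ax); print("centre",Q.mean(0),"yaw deg",np.degrees(np.arctan2(ax[1],ax[0])),"slot via rim",Q.mean(0)+.03*ax)
G=np.array([onz(m,f(p),.143) for p in [(405,105),(530,83),(432,425),(558,405)]])[:,:2]; print("guides",G.round(4),"mid",G.mean(0), "in trough frame x:",[(round(float((g-Q.mean(0))@ax),4)) for g in G], [(round(float(np.cross(ax,g-Q.mean(0))),4)) for g in G])
yaw=np.radians(2); R=down(yaw)
delta((.4915,.008,.0866),R)
E
```

```text
[[0.4664 0.3644]
 [0.6427 0.3933]
 [0.6594 0.3022]
 [0.4836 0.2727]] [np.float64(0.1787), np.float64(0.0926), np.float64(0.1782), np.float64(0.0933)]
centre [0.56302633 0.33317379] yaw deg 9.415253727746823 slot via rim [0.59262219 0.33808145]
guides [[0.5684 0.3796]
 [0.6015 0.3858]
 [0.5809 0.2911]
 [0.6169 0.2976]] mid [0.59191227 0.33853161] in trough frame x: [0.0129, 0.0466, 0.0107, 0.0473] [0.0449, 0.0456, -0.0444, -0.0439]
shift cm [26.38 -4.32 21.73] rotvec [-0.    -0.001 -0.02 ]<stdin>:6: DeprecationWarning: Arrays of 2-dimensional vectors are deprecated. Use arrays of 3-dimensional vectors instead. (deprecated in NumPy 2.0)
```

```bash

python3 -m crank '[[[3.3,-0.54,1.3,0,0,-0.02],[3.3,-0.54,1.3,0,0,0],[3.3,-0.54,1.3,0,0,0],[3.3,-0.54,1.3,0,0,0],[3.3,-0.54,1.3,0,0,0],[3.3,-0.54,1.3,0,0,0],[3.3,-0.54,1.3,0,0,0],[3.3,-0.54,1.3,0,0,0]]]' 8.5 60 >/dev/null
python3 -m crank '[[[0,0,0,0,0.105,0],[0,0,0,0,0.105,0],[0,0,0,0,0.105,0],[0,0,0,0,0.105,0],[0,0,0,0,0.104,0],[0,0,0,0,0,0],[0,0,0,0,0,0]]]'
python3 - <<'E'
from h import *
print(read_state()['q'].round(3))
a=np.radians(30); R=Ro.from_rotvec([a,0,0]).as_matrix()@down(np.radians(2))
delta((.4915,.058-.02,.02*1.732),R); delta((.4915,.058,0.0),R)
shot("wrist","g1")
E
```

```text
time: 5.52
tool_pos: [0.4861, 0.0061, 0.199]
tcp_rot: [-1.892, -1.953, -0.505]
wrist_force: [-0.2, -0.4, 0.2]
width: 0.995
grip_force: 0.0
[-0.41   0.018  1.967  0.474  1.419 -0.578]
shift cm [-5.48  0.69 15.82] rotvec [-0.018 -0.001 -0.008]
shift cm [-5.48  0.76 19.81] rotvec [-0.018 -0.001 -0.008]
```

View pics/g1.png

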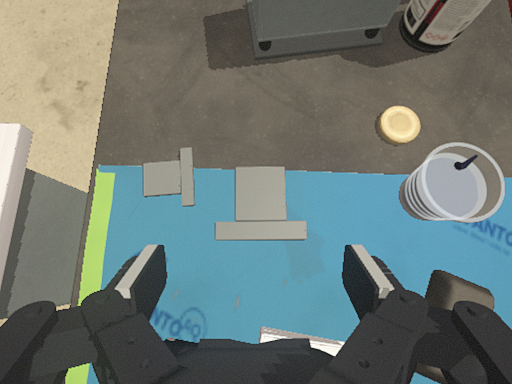

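g1: divider foot at (235..284,167), crossbar lower edge at (215..307,240). The fingers straddle it, roughly centred.

```bash

python3 -m crank '[[[-1.1,0.14,3.2,-0.009,0,-0.004],[-1.1,0.14,3.2,-0.009,0,-0.004],[-1.1,0.14,3.2,0,0,0],[-1.1,0.14,3.2,0,0,0],[-1.1,0.14,3,0,0,0],[0,0,0,0,0,0]]]'
python3 - <<'E'
from h import *
m=load("g1")[1]
for uv in [(235,167),(284,167),(215,240),(307,239),(236,221),(286,221)]: print(onz(m,uv,.012).round(4))
a=np.radians(30); R=Ro.from_rotvec([a,0,0]).as_matrix()@down(np.radians(2))
delta((.4915,.058,0.0),R)
E
```

```text
time: 6.07
tool_pos: [0.49, 0.041, 0.0311]
tcp_rot: [-1.888, -1.963, -0.519]
wrist_force: [-1.7, 0.5, -0.3]
width: 1.0
grip_force: 0.0
[0.4567 0.0994 0.012 ]
[0.521  0.1015 0.012 ]
[0.4362 0.0038 0.012 ]
[0.5507 0.0087 0.012 ]
[0.4613 0.0283 0.012 ]
[0.5243 0.0304 0.012 ]
shift cm [-0.1   0.17  3.54] rotvec [-0.009 -0.002  0.001]
```

```bash

python3 -m crank '[[[-0.05,0.1,1,0,0,0],[-0.05,0.07,0.9,0,0,0],[0,0,0.8,0,0,0],[0,0,0.7,0,0,0],[0,0,0,0,0,0]]]'
python3 -m crank '[[[0,0,0,0,0,0],[0,0,0,0,0,0],[0,0,0,0,0,0],[0,0,0,0,0,0],[0,0,0,0,0,0],[0,0,0,0,0,0]]]' 6.0 60
python3 -m crank '[[[0,0,0,0,0,0],[0,0,0,0,0,0],[0,0,0,0,0,0],[0,0,0,0,0,0]]]'
```

```text
time: 6.48
tool_pos: [0.4965, 0.0539, 0.0056]
tcp_rot: [-1.894, -1.966, -0.529]
wrist_force: [-1.1, -0.6, -0.3]
width: 0.997
grip_force: 0.0
time: 6.98
tool_pos: [0.4969, 0.053, 0.0059]
tcp_rot: [-1.896, -1.965, -0.529]
wrist_force: [0.8, -0.1, -0.2]
width: 0.705
grip_force: 0.0
time: 7.32
tool_pos: [0.4967, 0.0532, 0.0057]
tcp_rot: [-1.895, -1.965, -0.529]
wrist_force: [-0.7, -0.6, 0.3]
width: 0.704
grip_force: 0.0
```

```bash

python3 -m crank '[[[0,0,0,0,0,0],[0,-0.25,0,0,0,0],[0,-0.25,0,0,0,0],[0,0,0,0,0,0],[0,0,0,0,0,0]]]' 8.0 60
python3 -m crank '[[[0,0,0.5,0,0,0],[0,0,0.0,0,0,0]]]'
python3 -m crank '[[[0,0,0.4,0,0,0],[0,0,0.0,0,0,0]]]'
python3 -m crank '[[[0,0,0.3,0,0,0],[0,0,0.0,0,0,0]]]'
```

```text
time: 7.73
tool_pos: [0.4914, 0.0531, 0.0055]
tcp_rot: [-1.895, -1.965, -0.529]
wrist_force: [0.0, 0.8, 0.2]
width: 0.934
grip_force: 0.0
time: 7.9
tool_pos: [0.4913, 0.0559, 0.0007]
tcp_rot: [-1.895, -1.965, -0.528]
wrist_force: [0.3, 1.6, 0.5]
width: 0.935
grip_force: 0.0
time: 8.07
tool_pos: [0.4912, 0.058, -0.0028]
tcp_rot: [-1.895, -1.964, -0.528]
wrist_force: [0.6, -0.3, 0.3]
width: 0.939
grip_force: 0.0
time: 8.23
tool_pos: [0.4914, 0.0594, -0.0053]
tcp_rot: [-1.895, -1.965, -0.528]
wrist_force: [-0.2, 0.1, 1.0]
width: 0.939
grip_force: 0.0
```

```bash

python3 -m crank '[[[0,0,0,0,0,0],[0,0,0,0,0,0],[0,0,0,0,0,0],[0,0,0,0,0,0]]]' 6.0 60
python3 -m crank '[[[0,0,0,0,0,0],[0,0,0,0,0,0]]]'
python3 -c "
from h import *
im,m=shot('wrist','g2')"
```

```text
time: 8.57
tool_pos: [0.4919, 0.059, -0.0047]
tcp_rot: [-1.895, -1.965, -0.529]
wrist_force: [0.2, -0.4, 0.1]
width: 0.7
grip_force: 0.0
time: 8.73
tool_pos: [0.4918, 0.059, -0.0047]
tcp_rot: [-1.895, -1.965, -0.529]
wrist_force: [-0.2, -0.3, -0.2]
width: 0.701
grip_force: 0.0
```

View pics/g2.png

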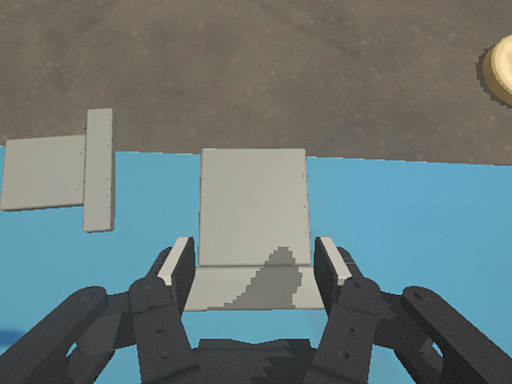

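g2: the stem is at (202-308,150-265), and the fingertips at (190,237)/(315,237) look well above the plate, about 45 mm behind the reported TCP. I'll probe downward with the force reading.

```bash

python3 -m crank '[[[0,0,0,0,0,0],[0,0,0,0,0,0],[0,0,0.4,0,0,0],[0,0,0,0,0,0]]]' 8.2 60
for i in 1 2; do python3 -m crank '[[[0,0,0.4,0,0,0],[0,0,0.0,0,0,0]]]' | grep -E "pos|wrist"; done
python3 - <<'E'
from h import *
import workcell
print([n for n in dir(workcell) if not n.startswith('_')])
s=read_state();m=camera_model('side');print(proj(m,s['tool_pos']),s['tool_pos'])
im,_=shot('side','s1'); u,v=proj(m,s['tool_pos']).astype(int); cv2.circle(im,(u,v),2,(0,0,255),-1)
R=Ro.from_rotvec(s['tcp_rot']).as_matrix()
for k in (.02,.05,.075):
  p=proj(m,s['tool_pos']-k*R[:,2]).astype(int); cv2.circle(im,tuple(int(a) for a in p),1,(0,255,255),-1)
cv2.imwrite('pics/s1z.png',cv2.resize(im[max(0,v-75):v+45,u-80:u+80],None,fx=5,fy=5,interpolation=cv2.INTER_CUBIC))
E
```

```text
time: 9.12
tool_pos: [0.4913, 0.0614, -0.0088]
tcp_rot: [-1.895, -1.965, -0.528]
wrist_force: [-0.0, -0.2, -0.2]
width: 0.957
grip_force: 0.0
tool_pos: [0.4912, 0.0635, -0.0124]
wrist_force: [0.2, 0.0, 0.3]
tool_pos: [0.4912, 0.0655, -0.0158]
wrist_force: [0.1, 0.4, -0.3]
['MotionError', 'camera_model', 'finish_job', 'read_camera', 'read_state']
[247.91281821 214.71357108] [ 0.49121561  0.06548777 -0.01580558]
```

View pics/s1z.png

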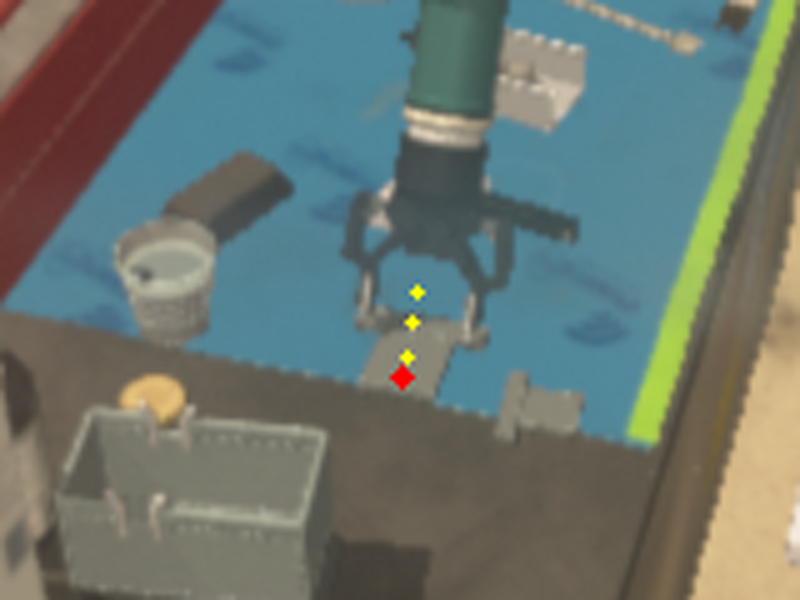

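s1z: the red mark (reported TCP) lies well past the fingertips. The real tips, at (365,320)/(480,335) in the zoom, are about 50 mm behind it. From here I'll count the tips at 42 mm (shut) to 55 mm (open) behind the reported TCP.

```bash

python3 -m crank '[[[0.1,0,0.6,0,0,0],[0.1,0,0.6,0,0,0],[0,0,0.5,0,0,0],[0,0,0,0,0,0]]]' | grep -E "pos|wrist"
python3 -m crank '[[[0,0,0.3,0,0,0],[0,0,0,0,0,0]]]' | grep -E "pos|wrist"
python3 -m crank '[[[0,0,0.2,0,0,0],[0,0,0,0,0,0]]]' | grep -E "pos|wrist"
python3 -m crank '[[[0,0,0,0,0,0],[0,0,0,0,0,0],[0,0,0,0,0,0],[0,0,0,0,0,0]]]' 5.5 60
python3 -m crank '[[[0,0,0,0,0,0],[0,0,0,0,0,0]]]'
```

```text
tool_pos: [0.4905, 0.0762, -0.03]
wrist_force: [0.7, 0.3, 0.9]
tool_pos: [0.4913, 0.0772, -0.032]
wrist_force: [0.4, 0.2, -0.1]
tool_pos: [0.4917, 0.0779, -0.0334]
wrist_force: [0.7, 0.2, 0.3]
time: 10.5
tool_pos: [0.4922, 0.0775, -0.0326]
tcp_rot: [-1.895, -1.966, -0.53]
wrist_force: [-1.4, -2.6, 5.4]
width: 0.748
grip_force: 66.2
time: 10.67
tool_pos: [0.4922, 0.0775, -0.0326]
tcp_rot: [-1.895, -1.966, -0.53]
wrist_force: [-2.3, -2.1, 6.2]
width: 0.747
grip_force: 66.2
```

```bash

python3 - <<'E'
from h import *
s=read_state();R=Ro.from_rotvec(s['tcp_rot']).as_matrix()
f=np.array([.4895,.1015,.006]); px=np.array([.03,-1,0]);px/=np.linalg.norm(px)
P=np.c_[px,np.cross([0,0,1],px),[0,0,1]]   # plate axes in world
np.savez('grip.npz',f=R.T@(f-s['tool_pos']),P=R.T@P); print((R.T@P).round(3), R.round(3))
E
python3 -m crank '[[[1,0,-1.7,0,0,0],[1.7,0,-3,0,0,0],[1.7,0,-3,0,0,0],[1.7,0,-3,0,0,0],[1,0,-1.7,0,0,0],[0,0,0,0,0,0]]]'
python3 -m crank '[[[0,0,0,0,-0.11,0],[0,0,0,0,-0.11,0],[0,0,0,0,-0.11,0],[0,0,0,0,-0.11,0],[0,0,0,0,-0.11,0],[0,0,0,0,-0.11,0],[0,0,0,0,-0.11,0],[0,0,0,0,-0.11,0]]]'
python3 - <<'E'
from h import *
g=np.load('grip.npz'); s=read_state();print(s['q'].round(3))
R=Ro.from_rotvec(s['tcp_rot']).as_matrix();print("foot",s['tool_pos']+R@g['f'],"plate x",R@g['P'][:,0])
E
```

```text
[[-0.866 -0.011  0.5  ]
 [-0.001  1.     0.02 ]
 [-0.5    0.017 -0.866]] [[-0.037  0.999  0.002]
 [ 0.865  0.031  0.501]
 [ 0.5    0.02  -0.866]]
time: 11.17
tool_pos: [0.4927, 0.0764, 0.1145]
tcp_rot: [-1.898, -1.972, -0.537]
wrist_force: [1.5, 0.6, -1.3]
width: 0.746
grip_force: 66.8
time: 11.83
tool_pos: [0.489, 0.0776, 0.1095]
tcp_rot: [1.986, 2.042, -0.339]
wrist_force: [-0.3, -0.0, -2.4]
width: 0.744
grip_force: 66.7
[ 0.374  0.071  2.037 -0.378  1.167  0.519]
foot [0.48627464 0.12262146 0.11535532] plate x [ 0.00257938 -0.63384097  0.77345909]
```

```bash
cat >> h.py <<'E'
def plate_target(foot,yaw):
    "tool pose so that the held plate stands: x up, its y axis at yaw"
    g=np.load('grip.npz'); y=np.array([np.cos(yaw),np.sin(yaw),0]); z=np.cross([0,0,1],y)
    W=np.c_[[0,0,1],y,z]; R=W@g['P'].T; return np.array(foot)-R@g['f'],R
E
python3 -m crank '[[[0,0,0,0,-0.11,0],[0,0,0,0,-0.11,0],[0,0,0,0,-0.11,0],[0,0,0,0,-0.11,0],[0,0,0,0,-0.11,0],[0,0,0,0,-0.1,0],[0,0,0,0,0,0]]]'
python3 - <<'E'
from h import *
g=np.load('grip.npz'); s=read_state();print(s['q'].round(3))
R=Ro.from_rotvec(s['tcp_rot']).as_matrix();print("foot",s['tool_pos']+R@g['f'],"plate x",R@g['P'][:,0],"plate y",R@g['P'][:,1],R.round(2))
p,Rt=plate_target((.485,-.03,.03),np.radians(2)); print(p); delta(p,Rt)
E
```

```text
time: 12.42
tool_pos: [0.486, 0.0776, 0.103]
tcp_rot: [1.576, 1.624, -0.866]
wrist_force: [-0.3, 0.2, -2.9]
width: 0.741
grip_force: 66.8
[ 0.669  0.456  1.906 -0.756  1.546  0.976]
foot [0.48363723 0.11694227 0.08029658] plate x [-0.00816311 -0.03404633  0.99938692] plate y [0.99986215 0.01417282 0.00864982] [[-0.01  1.    0.03]
 [ 0.53  0.03 -0.85]
 [-0.85  0.01 -0.53]]
[ 0.48831389 -0.06845989  0.05403024]
shift cm [-3.58 -0.31 14.99] rotvec [-0.013 -0.034 -0.019]
```

```bash

python3 -m crank '[[[-0.7,-0.06,3,-0.003,-0.007,-0.004],[-0.7,-0.06,3,-0.003,-0.007,-0.004],[-0.7,-0.06,3,-0.003,-0.007,-0.004],[-0.7,-0.06,3,-0.003,-0.007,-0.004],[-0.7,-0.06,3,-0.001,-0.006,-0.003],[0,0,0,0,0,0]]]'
python3 - <<'E'
from h import *
g=np.load('grip.npz'); s=read_state();print(s['q'].round(3))
R=Ro.from_rotvec(s['tcp_rot']).as_matrix();print("foot",s['tool_pos']+R@g['f'],"plate x",R@g['P'][:,0])
p,Rt=plate_target((.485,-.03,.003),np.radians(2)); print(p); delta(p,Rt)
for n in('top','side'): shot(n,'st_'+n)
im,m=load('st_side'); print(proj(m,(.485,-.03,.03)))
E
```

```text
time: 12.92
tool_pos: [0.4884, -0.0739, 0.0586]
tcp_rot: [1.544, 1.617, -0.881]
wrist_force: [-0.7, -0.1, -1.8]
width: 0.748
grip_force: 67.3
[ 0.457  0.428  2.099 -0.946  1.353  1.001]
foot [ 0.48544069 -0.03529355  0.03484542] plate x [-0.0040583  -0.00634942  0.99997161]
[ 0.48831389 -0.06845989  0.02703024]
shift cm [3.   0.01 1.13] rotvec [-0.005 -0.006 -0.008]
[255.91532005 193.01574119]
```

```bash

python3 -m crank '[[[0.9,0,0.34,-0.002,-0.003,-0.004],[0.9,0,0.34,-0.002,-0.003,-0.004],[0.9,0,0.34,0,0,0],[0.3,0,0.11,0,0,0],[0,0,0,0,0,0]]]' | grep -E "pos|wrist"
python3 -m crank '[[[0.16,0,0.1,0,0,0],[0,0,0,0,0,0]]]' | grep -E "pos|wrist"
python3 -m crank '[[[0.16,0,0.1,0,0,0],[0,0,0,0,0,0]]]' | grep -E "pos|wrist"
python3 - <<'E'
from h import *
g=np.load('grip.npz'); s=read_state()
R=Ro.from_rotvec(s['tcp_rot']).as_matrix();print("foot",s['tool_pos']+R@g['f'],"plate x",R@g['P'][:,0])
E
```

```text
tool_pos: [0.4921, -0.063, 0.0279]
wrist_force: [-0.6, -0.1, -1.1]
tool_pos: [0.4927, -0.0633, 0.0272]
wrist_force: [0.4, -0.6, -1.5]
tool_pos: [0.4927, -0.0636, 0.0255]
wrist_force: [-0.3, -0.1, -2.0]
foot [ 0.48934802 -0.02514135  0.00148565] plate x [-0.00653515 -0.00108383  0.99997806]
```

```bash

for i in 1 2 ; do python3 -m crank '[[[0.09,0,0.05,0,0,0],[0,0,0,0,0,0]]]' | grep -E "pos|wrist"; done
python3 -m crank '[[[0.09,0,0.05,0,0,0],[0,0,0,0,0,0],[0,0,0,0,0,0]]]' | grep -E "pos|wrist"
```

```text
tool_pos: [0.4928, -0.0638, 0.0249]
wrist_force: [0.2, 0.2, 0.1]
tool_pos: [0.4928, -0.064, 0.0249]
wrist_force: [-1.9, 1.4, 5.4]
tool_pos: [0.4927, -0.0641, 0.0249]
wrist_force: [-2.5, 2.6, 9.7]
```

```bash

python3 -m crank '[[[-0.1,0,-0.06,0,0,0],[0,0,0,0,0,0]]]' | grep -E "pos|wrist"
python3 -m crank '[[[0,0,0,0,0,0],[0,0,0,0,0,0],[0,0,0,0,0,0]]]' 7.6
python3 - <<'E'
from h import *
shot('side','st2_side'); shot('wrist','st2_w')
a=load('st2_side')[0][140:240,190:320]; b=load('st2_w')[0]
cv2.imwrite('pics/v9.png',np.hstack([cv2.resize(a,(390,300),interpolation=cv2.INTER_CUBIC),cv2.resize(b,(400,300))]))
E
```

```text
tool_pos: [0.4927, -0.0638, 0.0249]
wrist_force: [-2.0, 1.5, 6.0]
time: 14.77
tool_pos: [0.4926, -0.0636, 0.0232]
tcp_rot: [1.53, 1.62, -0.877]
wrist_force: [0.3, 0.3, 0.3]
width: 0.888
grip_force: 0.0
```

View pics/v9.png

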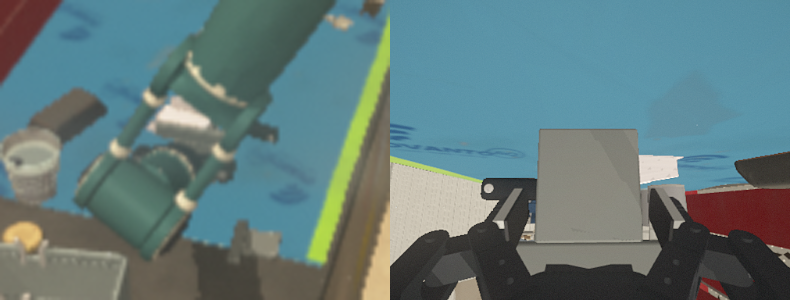

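v9: the wrist view shows the divider upright, foot at the top of the image at (590,130), with the fingers open on either side of the stem. Next I retreat along the tool axis.

```bash

python3 -m crank '[[[0,0,-1,0,0,0],[0,0,-1.5,0,0,0],[0,0,-2.5,0,0,0],[0,0,-3,0,0,0],[0,0,-3,0,0,0],[0,0,-3,0,0,0],[0,0,0,0,0,0]]]' 8.0 | grep -E "pos|wrist"
python3 -m crank '[[[-2.6,0,-1.5,0,0,0],[-2.6,0,-1.5,0,0,0],[-2.6,0,-1.5,0,0.11,0],[-2.6,0,-1.5,0,0.11,0],[-2.6,0,-1.5,0,0.11,0],[-2,0,-2,0,0.11,0],[0,0,0,0,0.11,0],[0,0,0,0,0.11,0]]]'| grep -E "pos|wrist"
python3 -m crank '[[[0,0,0,0,0.11,0],[0,0,0,0,0.11,0],[0,0,0,0,0.11,0],[0,0,0,0,0,0.12],[0,0,0,0,0,0.12],[0,0,0,0,0,0.12],[0,0,0,0,0,0.12],[0,0,0,0,0,0]]]'| grep -E "pos|wrist"
python3 - <<'E'
from h import *
print(read_state()['q'].round(3)); delta((.45,-.01,.20),down(np.radians(-88)))
shot('wrist','a1')
E
```

```text
tool_pos: [0.488, 0.0638, 0.0969]
wrist_force: [0.6, 0.2, 0.5]
tool_pos: [0.4864, 0.0469, 0.2758]
wrist_force: [-0.6, -1.6, -0.8]
tool_pos: [0.4843, 0.0455, 0.2712]
wrist_force: [-0.6, 0.6, 0.0]
[ 0.087 -0.141  1.889 -0.057  1.391  0.521]
shift cm [-6.12 -1.07  7.39] rotvec [0.054 0.025 1.112]
```

```bash

python3 -m crank '[[[0,0,0,0.05,0.025,0.12],[0,0,0,0,0,0.12],[0,0,0,0,0,0.12],[0,0,0,0,0,0.12],[0,0,0,0,0,0.12],[0,0,0,0,0,0.12],[0,0,0,0,0,0.12],[0,0,0,0,0,0.12]]]'| grep -E "pos|wrist"
python3 -m crank '[[[-2.5,3,1.2,0,0,0.08],[-2.5,3,1.2,0,0,0.07],[-1.5,1.5,1.2,0,0,0],[0,0,0,0,0,0]]]' 5.0 | grep -E "pos|wrist"
python3 - <<'E'
from h import *
a,ma=shot('wrist','a2')
print(read_state()['tool_pos'],read_state()['q'].round(2)); delta((.485,-.025,.20),down(np.radians(-88)))
for z in(0.,.096):
  for x in(.485-.058,.485+.058): print(z,proj(ma,(x,-.025,z)).round(0))
g=cv2.cvtColor(a,cv2.COLOR_BGR2HSV)
mk=((g[...,1]<60)&(g[...,2]>80)).astype(np.uint8)*255
cs,_=cv2.findContours(mk,cv2.RETR_EXTERNAL,cv2.CHAIN_APPROX_NONE)
for c in cs:
  if cv2.contourArea(c)>150: r=cv2.minAreaRect(c); print(cv2.contourArea(c),np.round(r[0]),np.round(r[1]),round(r[2]),cv2.approxPolyDP(c,4,True)[:,0].tolist()[:12])
E
```

```text
tool_pos: [0.4845, 0.0457, 0.2711]
wrist_force: [-0.6, 0.6, -0.3]
tool_pos: [0.4256, -0.0395, 0.2348]
wrist_force: [-0.5, 0.1, -1.2]
[ 0.42754371 -0.03838347  0.2360725 ] [-0.13 -0.22  2.02 -0.02  1.37  1.39]
shift cm [ 5.89 -1.11  3.44] rotvec [0.012 0.026 0.012]
0.0 [241. 147.]
0.0 [245.  56.]
0.096 [239. 164.]
0.096 [243.  45.]
622.5 [138. 362.] [42. 18.] 88 [[146, 341], [131, 344], [132, 383], [147, 377]]
207.0 [415. 258.] [153.   3.] 2 [[339, 253], [492, 261]]
8276.5 [254. 296.] [123.  93.] 1 [[205, 250], [206, 272], [192, 319], [197, 341], [308, 338], [311, 344], [312, 306], [282, 302], [276, 255], [290, 251], [262, 250], [260, 255]]
492.5 [324. 257.] [49. 17.] 74 [[309, 235], [322, 281], [328, 281], [336, 270], [320, 237]]
491.0 [183. 256.] [20. 50.] 18 [[199, 235], [191, 235], [181, 253], [172, 256], [179, 257], [172, 273], [185, 281]]
1300.5 [240. 100.] [ 12. 119.] 0 [[237, 40], [235, 157], [245, 159], [246, 42]]
5271.5 [477.  88.] [119.  68.] 90 [[511, 28], [481, 37], [443, 132], [511, 147]]
5413.0 [339.  64.] [66. 95.] 13 [[317, 11], [298, 97], [322, 109], [357, 109], [371, 45], [377, 44], [375, 27]]
35280.0 [ 94. 125.] [188. 250.] 0 [[0, 0], [1, 48], [38, 146], [35, 151], [0, 156], [0, 244], [171, 250], [153, 242], [151, 210], [181, 207], [176, 175], [188, 169]]
```

```bash

python3 - <<'E'
from h import *
m=load('a2')[1]
A=onz(m,(241.5,41),.096);B=onz(m,(240,158),.096);print(A,B,np.linalg.norm(A-B),(A+B)/2,np.degrees(np.arctan2(*(A-B)[1::-1])))
a,m1=load('a1'); g=cv2.cvtColor(a,cv2.COLOR_BGR2HSV)
print([proj(m1,p).round(0) for p in (A,B)])
mk=((g[...,1]<60)&(g[...,2]>80)).astype(np.uint8)*255
cs,_=cv2.findContours(mk,cv2.RETR_EXTERNAL,cv2.CHAIN_APPROX_NONE)
for c in cs:
  if cv2.contourArea(c)>150: r=cv2.minAreaRect(c); print(cv2.contourArea(c),np.round(r[0]),np.round(r[1]),round(r[2]),cv2.approxPolyDP(c,4,True)[:,0].tolist()[:12])
E
```

```text
[ 0.54668806 -0.02328473  0.096     ] [ 0.43367574 -0.02560355  0.096     ] 0.11303610725434263 [ 0.4901819  -0.02444414  0.096     ] 1.1754456298678133
[array([319., 185.]), array([237., 222.])]
1041.5 [337. 330.] [42. 36.] 76 [[347, 307], [315, 315], [328, 353], [352, 321]]
608.0 [143. 266.] [18. 59.] 26 [[164, 243], [152, 243], [124, 284], [133, 294], [139, 294], [138, 284]]
3354.0 [336. 255.] [101.  70.] 70 [[292, 218], [296, 249], [306, 265], [336, 253], [343, 242], [369, 282], [369, 294], [384, 285], [357, 246], [353, 201]]
1894.0 [273. 194.] [31. 91.] 64 [[313, 176], [296, 184], [287, 170], [252, 187], [251, 205], [237, 212], [235, 220], [240, 225], [318, 189]]
2364.5 [437. 157.] [41. 77.] 2 [[417, 120], [424, 134], [415, 193], [445, 194], [458, 127], [455, 120]]
59055.0 [230. 153.] [306. 459.] 90 [[1, 238], [12, 244], [11, 250], [13, 244], [17, 250], [18, 246], [28, 248], [21, 251], [36, 251], [30, 263], [10, 254], [29, 273]]
```

```bash

python3 - <<'E'
from h import *
delta((.4902,-.0244,.033),down(np.radians(-88.8)))
E
python3 -m crank '[[[2,-0.5,2.7,0.006,0.013,0.006],[2,-0.5,2.7,0.006,0.013,0.006],[2.2,-0.45,2.7,0,0,0],[0,0,2.7,0,0,0],[0,0,2.7,0,0,0],[0,0,0,0,0,0]]]' | grep -E "pos|wrist"
python3 - <<'E'
from h import *
delta((.4902,-.0244,.033),down(np.radians(-88.8)))
E
```

```text
shift cm [ 6.85 -1.34 20.12] rotvec [0.012 0.026 0.026]
tool_pos: [0.4867, -0.0198, 0.0964]
wrist_force: [-1.5, -0.2, -2.0]
shift cm [0.37 0.48 6.34] rotvec [-0.001  0.007  0.017]
```

```bash

python3 -m crank '[[[0.2,0.3,0.8,0,0.007,0.017],[0.17,0.18,1.5,0,0,0],[0,0,1.5,0,0,0],[0,0,1.5,0,0,0],[0,0,1,0,0,0],[0,0,0,0,0,0]]]' | grep -E "pos|wrist"
python3 - <<'E'
from h import *
delta((.4902,-.0244,.033),down(np.radians(-88.8)))
E
python3 -m crank '[[[0,0,0,0,0,0],[0,0,0,0,0,0],[0,0,0,0,0,0],[0,0,0,0,0,0],[0,0,0,0,0,0],[0,0,0,0,0,0]]]' 0.6 80
python3 -m crank '[[[0,0,0,0,0,0],[0,0,0,0,0,0],[0,0,0,0,0,0]]]'
```

```text
tool_pos: [0.4946, -0.026, 0.0383]
wrist_force: [0.5, -0.6, 0.1]
shift cm [-0.44 -0.16  0.52] rotvec [ 0.    -0.009 -0.003]
time: 19.38
tool_pos: [0.4966, -0.0262, 0.0405]
tcp_rot: [3.141, 0.027, 0.021]
wrist_force: [-0.4, 0.5, 5.8]
width: 0.12
grip_force: 79.5
time: 19.63
tool_pos: [0.4966, -0.0261, 0.0405]
tcp_rot: [3.141, 0.027, 0.021]
wrist_force: [-0.6, 1.6, 6.3]
width: 0.114
grip_force: 79.5
```

```bash

python3 - <<'E'
from h import *
s=read_state();R=Ro.from_rotvec(s['tcp_rot']).as_matrix(); pad=s['tool_pos']-.055*R[:,2]
print(R.round(3),pad)
foot=np.array([.4902,pad[1],0]); yaw=np.radians(1.2)
y=np.array([np.cos(yaw),np.sin(yaw),0]); P=np.c_[[0,0,1],y,np.cross([0,0,1],y)]
np.savez('grip.npz',f=R.T@(foot-s['tool_pos']),P=R.T@P)
E
python3 -m crank '[[[0,0,-1.5,0,0,0],[0,0,-3,0,0,0],[0,0,-3.3,0,0,0],[0,0,-3.3,0,0,0],[0,0,-3.3,0,0,0],[0,0,-3.3,0,0,0],[0,0,0,0,0,0]]]' | grep -E "pos|wrist|grip"
python3 -m crank '[[[1.1,-3.4,0,0,0,0],[1.1,-3.4,0,0,0,-0.115],[1.1,-3.4,0,0,0,-0.115],[1.5,-3.2,0,0,0,-0.115],[1.9,-3,0,0,0,-0.115],[0,0,0,0,0,-0.115],[0,0,0,0,0,-0.115],[0,0,0,0,0,-0.115]]]' | grep -E "pos|wrist|grip"
python3 -m crank '[[[0,0,0,0,0,-0.115],[0,0,0,0,0,-0.115],[0,0,0,0,0,-0.115],[0,0,0,0,0,-0.115],[0,0,0,0,0,-0.115],[0,0,0,0,0,-0.115],[0,0,0,0,0,-0.115],[0,0,0,0,0,0]]]' | grep -E "pos|wrist|grip"
python3 - <<'E'
from h import *
print(read_state()['q'].round(2))
p,R=plate_target((.5923,.3383,.165),np.radians(99.4)); delta(p,R)
E
```

```text
[[ 1.     0.017  0.013]
 [ 0.017 -1.    -0.   ]
 [ 0.013  0.    -1.   ]] [ 0.49584182 -0.02613818  0.09547593]
tool_pos: [0.4975, -0.0267, 0.2239]
wrist_force: [2.1, 0.1, 0.2]
grip_force: 78.5
tool_pos: [0.5335, 0.1477, 0.2149]
wrist_force: [0.1, -0.2, -1.4]
grip_force: 78.7
tool_pos: [0.5335, 0.1466, 0.2152]
wrist_force: [0.5, 0.7, -0.6]
grip_force: 78.7
[ 0.22  0.01  1.84 -0.    1.28  0.17]
shift cm [19.42  6.94  1.01] rotvec [ 0.009  0.015 -0.101]
```

```bash

python3 -m crank '[[[0,0,0,0.009,0.015,-0.1],[3.3,0.85,0.1,0,0,0],[3.3,0.85,0.1,0,0,0],[3.3,0.85,0.1,0,0,0],[3.3,0.85,0.1,0,0,0],[3.3,0.85,0.1,0,0,0],[2.2,0.6,0.1,0,0,0],[0,0,0,0,0,0]]]' | grep -E "pos|wrist|grip"
python3 -m crank '[[[0,0,0,0,0,0],[0,0,0,0,0,0]]]' >/dev/null
python3 - <<'E'
from h import *
p,R=plate_target((.5923,.3383,.155),np.radians(99.4)); delta(p,R)
im,m=shot('wrist','h1'); shot('side','h1s'); shot('top','h1t')
# tips of guides expected, plate
c=np.array([.5630,.3332]);ax=np.array([np.cos(np.radians(9.4)),np.sin(np.radians(9.4))]);ay=np.array([-ax[1],ax[0]])
for n in ('h1','h1s','h1t'):
  mm=load(n)[1]; print(n,[proj(mm,[*(c+a*ax+b*ay),.143]).round(0).tolist() for a,b in((.013,.045),(.047,.045),(.013,-.045),(.047,-.045))])
a=im[:, :]; b=load('h1s')[0]; u,v=[int(x) for x in proj(load('h1s')[1],(.592,.338,.15))]
cv2.imwrite('pics/v10.png',np.hstack([cv2.resize(a,(400,300)),cv2.resize(b[v-48:v+48,u-64:u+64],(400,300),interpolation=cv2.INTER_CUBIC)]))
E
```

```text
tool_pos: [0.5524, 0.3436, 0.2115]
wrist_force: [0.4, -0.2, -0.5]
grip_force: 78.7
shift cm [-0.02  3.94  1.65] rotvec [-0.     0.001 -0.005]
h1 [[281.0, 146.0], [323.0, 145.0], [280.0, 244.0], [317.0, 244.0]]
h1s [[198.0, 237.0], [188.0, 236.0], [204.0, 219.0], [195.0, 218.0]]
h1t [[155.0, 166.0], [154.0, 156.0], [181.0, 162.0], [180.0, 152.0]]
```

View pics/v10.png

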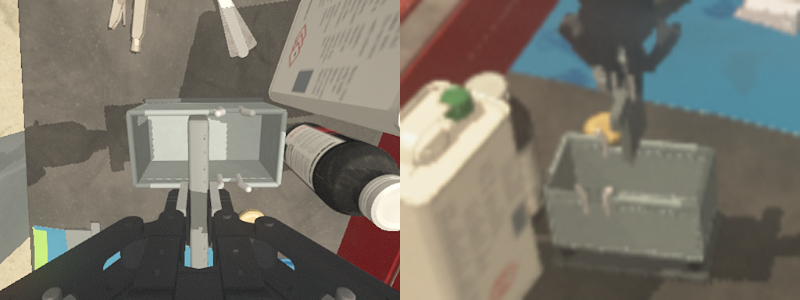

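v10: the held divider's top edge runs (198,115)-(200,268) in the left half. The trough guides are near (212,113)/(247,111) and (215,182)/(247,187), so the plate has to move about 30-40 mm in +x to the slot. I'll refine that with code.

```bash

python3 - <<'E'
from h import *
im,m=load('h1'); b=im.astype(int)
roi=np.zeros(im.shape[:2],bool); roi[125:265,255:345]=1
mk=(roi&(b[...,2]-b[...,1]>2)&(b[...,2]>110)).astype(np.uint8)*255
n,l,st,ce=cv2.connectedComponentsWithStats(mk)
for i in range(1,n):
  if st[i,4]>8: print(st[i].tolist(),ce[i].round(1), im[l==i].mean(0).round(0))
p=read_state(); g=np.load('grip.npz'); R=Ro.from_rotvec(p['tcp_rot']).as_matrix(); P=R@g['P']; f=p['tool_pos']+R@g['f']
print('foot',f,P.round(3)); 
for k in(-.058,0,.058): print('top',proj(m,f+.096*P[:,0]+k*P[:,1]).round(1))
hsv=cv2.cvtColor(im,cv2.COLOR_BGR2HSV)
for v in(150,160,170,185,200,330,340,350): print(v,im[v,236:276:2].mean(1).round(0).tolist() if v<300 else im[v,230:280:2].mean(1).round(0).tolist())
E
```

```text
[274, 136, 15, 15, 140] [281.2 143.3] [188. 200. 206.]
[306, 136, 22, 14, 192] [315.8 142.8] [148. 158. 164.]
[255, 155, 7, 5, 12] [257.8 156.8] [171. 184. 187.]
[255, 157, 11, 28, 104] [259.1 170.2] [175. 188. 191.]
[262, 192, 5, 7, 13] [263.8 194.8] [168. 181. 184.]
[263, 215, 4, 8, 11] [264.4 218.5] [168. 180. 184.]
[263, 222, 82, 43, 2008] [306.9 247.3] [127. 140. 147.]
[261, 235, 5, 6, 14] [263.1 237.8] [172. 184. 188.]
foot [0.55391387 0.33156811 0.17230685] [[-0.001 -0.158 -0.988]
 [-0.     0.988 -0.158]
 [ 1.    -0.    -0.001]]
top [255.7 374.3]
top [255.5 278.1]
top [255.3 157.3]
150 [209.0, 212.0, 216.0, 98.0, 115.0, 119.0, 118.0, 119.0, 120.0, 120.0, 122.0, 119.0, 119.0, 119.0, 124.0, 168.0, 153.0, 157.0, 157.0, 158.0]
160 [210.0, 214.0, 143.0, 155.0, 176.0, 179.0, 181.0, 183.0, 182.0, 185.0, 183.0, 188.0, 186.0, 189.0, 183.0, 160.0, 202.0, 213.0, 211.0, 211.0]
170 [206.0, 212.0, 148.0, 149.0, 176.0, 176.0, 180.0, 179.0, 183.0, 184.0, 185.0, 186.0, 190.0, 187.0, 182.0, 157.0, 202.0, 210.0, 207.0, 209.0]
185 [210.0, 210.0, 186.0, 150.0, 174.0, 180.0, 179.0, 180.0, 178.0, 182.0, 186.0, 186.0, 189.0, 188.0, 183.0, 147.0, 215.0, 210.0, 209.0, 211.0]
200 [208.0, 206.0, 188.0, 143.0, 170.0, 178.0, 177.0, 180.0, 180.0, 184.0, 184.0, 184.0, 185.0, 188.0, 181.0, 154.0, 216.0, 209.0, 207.0, 206.0]
330 [43.0, 45.0, 55.0, 132.0, 165.0, 163.0, 167.0, 121.0, 167.0, 172.0, 171.0, 173.0, 172.0, 175.0, 174.0, 177.0, 173.0, 170.0, 159.0, 164.0, 164.0, 144.0, 61.0, 46.0, 49.0]
340 [53.0, 53.0, 56.0, 120.0, 153.0, 158.0, 174.0, 113.0, 170.0, 173.0, 172.0, 173.0, 172.0, 173.0, 174.0, 175.0, 181.0, 177.0, 163.0, 164.0, 152.0, 129.0, 55.0, 54.0, 53.0]
350 [51.0, 50.0, 48.0, 49.0, 50.0, 51.0, 54.0, 51.0, 54.0, 60.0, 55.0, 51.0, 49.0, 53.0, 52.0, 55.0, 49.0, 49.0, 50.0, 53.0, 53.0, 54.0, 57.0, 59.0, 52.0]
```

```bash

python3 -m crank '[[[0,1.2,0,0,0,-0.005],[0,1.4,0,0,0,0],[0,1.4,0,0,0,0],[0,0,0,0,0,0],[0,0,0,0,0,0]]]' | grep -E "pos|wrist|grip"
python3 - <<'E'
from h import *
p,R=plate_target((.5925,.3383,.165),np.radians(99.4)); delta(p,R)
im,m=shot('wrist','h2'); b=im.astype(int)
g=np.load('grip.npz'); s=read_state(); R=Ro.from_rotvec(s['tcp_rot']).as_matrix(); P=R@g['P']; f=s['tool_pos']+R@g['f']
c=np.array([.5630,.3332]);ax=np.array([np.cos(np.radians(9.4)),np.sin(np.radians(9.4))]);ay=np.array([-ax[1],ax[0]])
print([proj(m,[*(c+a*ax+bb*ay),.143]).round(0).tolist() for a,bb in((.013,.045),(.047,.045),(.013,-.045),(.047,-.045))])
for k in(-.058,0,.058): print('top',proj(m,f+.096*P[:,0]+k*P[:,1]).round(1))
print('foot',[proj(m,f+k*P[:,1]+t*P[:,2]).round(1).tolist() for k in(-.033,.033) for t in(-.006,.006)])
for v in(135,140,145,150): print(v,im[v,210:310:3].mean(1).round(0).astype(int).tolist())
E
```

```text
tool_pos: [0.5929, 0.3445, 0.2129]
wrist_force: [-0.6, -0.1, -1.6]
grip_force: 78.7
shift cm [ 0.03 -0.12  0.74] rotvec [ 0.001 -0.    -0.001]
[[232.0, 145.0], [273.0, 145.0], [235.0, 244.0], [272.0, 244.0]]
top [254.3 371.6]
top [253.8 275.4]
top [253.1 154.7]
foot [[261.5, 246.3], [246.7, 246.3], [261.7, 166.3], [245.7, 166.4]]
135 [89, 91, 91, 91, 92, 92, 91, 84, 85, 92, 91, 86, 86, 84, 87, 86, 87, 82, 98, 89, 82, 80, 84, 82, 85, 87, 85, 81, 86, 84, 81, 83, 79, 93]
140 [140, 141, 144, 142, 104, 129, 133, 138, 147, 153, 159, 98, 106, 105, 107, 106, 103, 96, 114, 115, 117, 122, 112, 107, 111, 106, 108, 106, 112, 107, 105, 108, 106, 104]
145 [126, 128, 125, 113, 86, 92, 170, 201, 151, 143, 139, 104, 109, 106, 108, 106, 108, 104, 87, 98, 105, 128, 119, 80, 84, 84, 80, 82, 79, 81, 83, 80, 80, 81]
150 [153, 153, 154, 153, 157, 156, 145, 126, 121, 105, 108, 72, 77, 76, 77, 71, 80, 73, 81, 102, 106, 107, 104, 104, 102, 100, 103, 100, 104, 102, 66, 67, 66, 66]
```

```bash

python3 -m crank '[[[0,-0.1,1.5,0,0,0],[0,0,1.5,0,0,0],[0,0,1.5,0,0,0],[0,0,1.5,0,0,0],[0,0,0,0,0,0]]]' | grep -E "pos|wrist|grip"
python3 -m crank '[[[0,0,1,0,0,0],[0,0,1,0,0,0],[0,0,1,0,0,0],[0,0,0,0,0,0]]]' | grep -E "pos|wrist|grip"
python3 -m crank '[[[0,0,0.7,0,0,0],[0,0,0.7,0,0,0],[0,0,0.7,0,0,0],[0,0,0,0,0,0]]]' | grep -E "pos|wrist|grip"
python3 - <<'E'
from h import *
p,R=plate_target((.5925,.3383,.041),np.radians(99.4)); delta(p,R)
shot('wrist','h3')
E
```

```text
tool_pos: [0.5882, 0.3446, 0.1489]
wrist_force: [-1.4, -0.1, -2.5]
grip_force: 78.7
tool_pos: [0.5899, 0.3459, 0.1203]
wrist_force: [-0.2, -0.4, -1.9]
grip_force: 78.8
tool_pos: [0.5903, 0.3464, 0.0998]
wrist_force: [-0.3, 0.2, -1.5]
grip_force: 78.8
shift cm [-0.22  0.1   1.83] rotvec [-0.001  0.001  0.001]
```

```bash

python3 -m crank '[[[-0.1,0.05,0.5,0,0,0],[-0.1,0.05,0.5,0,0,0],[0,0,0.4,0,0,0],[0,0,0,0,0,0]]]' | grep -E "pos|wrist|grip"
python3 -m crank '[[[0,0,0.2,0,0,0],[0,0,0,0,0,0]]]' | grep -E "pos|wrist|grip"
python3 -m crank '[[[0,0,0.2,0,0,0],[0,0,0,0,0,0]]]' | grep -E "pos|wrist|grip"
python3 -m crank '[[[0,0,0.15,0,0,0],[0,0,0,0,0,0]]]' | grep -E "pos|wrist|grip"
```

```text
tool_pos: [0.592, 0.3448, 0.0865]
wrist_force: [-0.0, 0.8, -0.8]
grip_force: 78.8
tool_pos: [0.5926, 0.3453, 0.0855]
wrist_force: [0.2, -0.3, -0.2]
grip_force: 78.8
tool_pos: [0.5927, 0.3454, 0.0838]
wrist_force: [-0.8, -0.7, -0.9]
grip_force: 78.8
tool_pos: [0.5926, 0.3454, 0.0823]
wrist_force: [-0.3, 0.4, -0.9]
grip_force: 78.8
```

```bash

for i in 1 2 3; do python3 -m crank '[[[0,0,0.15,0,0,0],[0,0,0,0,0,0]]]' | grep -E "pos|wrist"; done
```

```text
tool_pos: [0.5929, 0.3456, 0.0815]
wrist_force: [-1.5, 0.3, 1.8]
tool_pos: [0.5929, 0.3456, 0.0814]
wrist_force: [-3.4, -1.8, 8.6]
tool_pos: [0.593, 0.3456, 0.0814]
wrist_force: [-6.3, -2.7, 14.4]
```

```bash

python3 -m crank '[[[0,0,-0.2,0,0,0],[0,0,0,0,0,0],[0,0,0,0,0,0],[0,0,0,0,0,0]]]' 3.5 | grep -E "pos|wrist|grip"
python3 -m crank '[[[0,0,-1,0,0,0],[0,0,-2.5,0,0,0],[0,0,-3.5,0,0,0],[0,0,-3.5,0,0,0],[0,0,-3.5,0,0,0],[0,0,0,0,0,0],[0,0,0,0,0,0]]]' | grep -E "pos|wrist|grip|time"
python3 - <<'E'
from h import *
im,m=shot('wrist','h4'); s=read_state(); print(s['tool_pos'],s['q'].round(2))
c=np.array([.5925,.3383]);ax=np.array([np.cos(np.radians(9.4)),np.sin(np.radians(9.4))]);ay=np.array([-ax[1],ax[0]])
print('expect top edge',[proj(m,[*(c+k*ay+t*ax),.137]).round(1).tolist() for k in(-.058,.058) for t in(-.006,.006)])
for k in(-.05,-.02,.02,.05):
  u,v=proj(m,[*(c+k*ay),.137]).round().astype(int); print(v,u,im[v,u-24:u+25:2].mean(1).round(0).astype(int).tolist())
E
```

```text
tool_pos: [0.5926, 0.3454, 0.0794]
wrist_force: [-1.1, 0.3, -0.7]
grip_force: 0.0
time: 26.38
tool_pos: [0.5951, 0.3447, 0.2248]
wrist_force: [-0.2, -0.2, -1.1]
grip_force: 0.0
[0.59355542 0.34385529 0.22177636] [0.48 0.26 1.55 0.01 1.32 0.32]
expect top edge [[244.3, 247.5], [256.5, 247.4], [242.8, 127.2], [256.5, 127.2]]
240 250 [80, 76, 96, 77, 80, 84, 79, 83, 85, 82, 103, 121, 121, 121, 126, 119, 81, 82, 81, 78, 75, 76, 78, 78, 81]
211 250 [86, 90, 88, 89, 89, 90, 92, 92, 91, 80, 113, 122, 123, 126, 117, 119, 84, 91, 90, 88, 90, 88, 86, 83, 84]
170 250 [109, 106, 106, 105, 105, 107, 105, 108, 107, 90, 123, 126, 125, 128, 131, 120, 101, 103, 105, 103, 103, 100, 100, 106, 104]
136 250 [84, 83, 85, 86, 106, 104, 93, 84, 85, 87, 123, 127, 127, 105, 91, 72, 97, 107, 107, 94, 85, 84, 81, 85, 88]
```

The divider hangs as predicted (top edge at u 246-256, expected 244-256). The scoop is next.

```bash

python3 -m crank '[[[-3.4,-1.76,-0.4,0,0,0],[-3.4,-1.76,-0.4,0,0,0],[-3.4,-1.76,-0.4,0,0,0],[-3.4,-1.76,-0.4,0,0,0],[-3.4,-1.76,-0.4,0,0,0],[-3.4,-1.76,-0.4,0,0,0],[-3.4,-1.76,-0.4,0,0,0],[-3.4,-1.76,0,0,0,0]]]' 6.0 | grep -E "pos"
python3 -m crank '[[[-3.4,-1.76,0,0,0,0],[-3.4,-1.76,0,0,0,0],[-3.4,-1.76,0,0,0,0],[-3.4,-1.76,0,0,0,0],[-3.4,-1.76,0,0,0,0.117],[0,0,0,0,0,0.117],[0,0,0,0,0,0.117],[0,0,0,0,0,0.117]]]' | grep -E "pos"
python3 -m crank '[[[0,0,0,0,0,0.117],[0,0,0,0,0,0.117],[0,0,0,0,0,0.117],[0,0,0,0,0,0.117],[0,0,0,0,0,0.117],[0,0,0,0,0,0.117],[0,0,0,0,0,0.117],[0,0,0,0,0,0.117]]]' | grep -E "pos"
python3 -m crank '[[[0,0,0,0,0,0.117],[0,0,0,0,0,0.117],[0,0,0,0,0,0.117],[0,0,0,0,0,0.117],[0,0,0,0,0,0],[0,0,0,0,0,0]]]' | grep -E "pos"
python3 - <<'E'
from h import *
im,m=shot('wrist','k1'); s=read_state(); print(s['tool_pos'],s['q'].round(2)); delta((.4634,-.1267,.1),down(np.radians(-97.4)))
hsv=cv2.cvtColor(im,cv2.COLOR_BGR2HSV)
print('exp handle end/nose',proj(m,(.389,-.117,.045)),proj(m,(.589,-.143,0)),proj(m,(.518,-.355,0)))
for nm,mk in(("bright",(hsv[...,1]<90)&(hsv[...,2]>120)),("dark",hsv[...,2]<60),("gray",(hsv[...,1]<90)&(hsv[...,2]>60))):
  cs,_=cv2.findContours(cv2.morphologyEx(mk.astype(np.uint8)*255,cv2.MORPH_OPEN,np.ones((3,3))),cv2.RETR_EXTERNAL,cv2.CHAIN_APPROX_NONE)
  for c in cs:
    if cv2.contourArea(c)>400: r=cv2.minAreaRect(c); print(nm,cv2.contourArea(c),np.round(r[0],1),np.round(r[1],1),round(r[2],1),cv2.approxPolyDP(c,4,True)[:,0].tolist()[:14])
E
```

```text
tool_pos: [0.4958, 0.0506, 0.2425]
tool_pos: [0.4362, -0.1305, 0.2392]
tool_pos: [0.4366, -0.1293, 0.2391]
tool_pos: [0.437, -0.1295, 0.2397]
[ 0.43719221 -0.12954253  0.24004508] [-0.35 -0.18  1.98  0.01  1.35  1.35]
shift cm [ 2.63 -0.44 14.  ] rotvec [-0.014  0.005 -0.008]
exp handle end/nose [251.70423684 195.81747123] [250.84133906  31.04646725] [422.47876959  66.62216958]
bright 1182.5 [391.5 364. ] [47. 38.] -0.0 [[372, 345], [368, 383], [415, 383], [393, 349]]
bright 1179.5 [117.5 363.5] [39. 47.] 90.0 [[136, 344], [116, 349], [94, 383], [140, 383]]
bright 2810.5 [ 68.  312.8] [ 54.6 143.1] 83.5 [[136, 278], [1, 293], [0, 348], [8, 341], [12, 345], [76, 290], [98, 285], [113, 294], [128, 290]]
bright 5714.0 [254.6 302.5] [145.  90.] 0.5 [[313, 258], [274, 267], [277, 311], [183, 320], [190, 346], [196, 347], [200, 338], [258, 343], [299, 337], [317, 348], [327, 316]]
bright 468.0 [336.3 258.8] [51.3 15.6] 70.4 [[321, 237], [338, 273], [337, 284], [342, 284], [350, 274], [331, 239]]
bright 460.0 [171.7 258.7] [14.8 51.4] 20.7 [[187, 237], [177, 238], [158, 274], [166, 284]]
br
[... 1430 characters left out ...]
70, 275]]
gray 9835.0 [430. 295.] [124. 162.] 90.0 [[511, 357], [511, 233], [349, 250], [363, 276], [380, 290], [401, 294], [410, 285], [432, 290]]
gray 5227.0 [254.4  91.6] [126.4  63.6] 88.9 [[279, 29], [222, 33], [223, 114], [254, 121], [244, 124], [249, 145], [245, 155], [255, 145], [256, 118], [278, 115], [282, 102], [278, 90], [286, 83], [279, 81]]
gray 10077.0 [435.   63.9] [ 98.8 127.7] 8.3 [[398, 5], [378, 118], [461, 124], [482, 33], [489, 36], [483, 30], [487, 7], [410, 5], [403, 11]]
gray 29243.5 [ 72.5 177. ] [354. 145.] 90.0 [[47, 0], [11, 0], [0, 16], [0, 354], [76, 290], [98, 285], [107, 294], [123, 292], [145, 276], [130, 278], [117, 241], [141, 235], [130, 206], [140, 202]]
```

```bash

python3 - <<'E'
from h import *
im,m=load('k1'); v_=im.max(2)
for v in range(140,225,8):
  d=np.where(v_[v,225:280]<70)[0]+225
  if len(d): print(v,d.min(),d.max(),onz(m,((d.min()+d.max())/2,v),.045).round(4),round(np.linalg.norm(onz(m,(d.min(),v),.045)-onz(m,(d.max()+1,v),.045)),4))
hsv=cv2.cvtColor(im,cv2.COLOR_BGR2HSV); w=(hsv[...,1]<90)
for v in range(26,124,8):
  d=np.where(w[v,205:305])[0]+205
  if len(d): print(v,d.min(),d.max(),onz(m,((d.min()+d.max())/2,v),.03).round(4))
E
```

```text
140 243 257 [ 0.4611 -0.125   0.045 ] 0.0185
148 243 257 [ 0.4513 -0.1236  0.045 ] 0.0187
156 243 257 [ 0.4413 -0.1222  0.045 ] 0.0188
164 243 257 [ 0.4312 -0.1207  0.045 ] 0.019
172 243 257 [ 0.4209 -0.1193  0.045 ] 0.0191
180 244 257 [ 0.4104 -0.1184  0.045 ] 0.018
188 244 257 [ 0.3998 -0.1169  0.045 ] 0.0181
34 222 279 [ 0.5805 -0.1421  0.03  ]
42 222 302 [ 0.5702 -0.1542  0.03  ]
50 222 279 [ 0.5636 -0.1397  0.03  ]
58 222 279 [ 0.555  -0.1385  0.03  ]
66 223 296 [ 0.5448 -0.1479  0.03  ]
74 223 287 [ 0.5367 -0.1414  0.03  ]
82 223 284 [ 0.5279 -0.1383  0.03  ]
90 223 278 [ 0.5193 -0.1334  0.03  ]
98 223 282 [ 0.5097 -0.1346  0.03  ]
106 223 304 [ 0.4984 -0.1468  0.03  ]
114 223 278 [ 0.4911 -0.1295  0.03  ]
122 244 273 [ 0.48   -0.1381  0.03  ]
```

```bash

python3 - <<'E'
from h import *
delta((.4633,-.1252,.03),down(np.radians(-97.9)))
E
python3 -m crank '[[[0.55,-0.12,3.5,-0.014,0.005,0],[0.55,-0.12,3.5,0,0,0],[0.55,-0.12,3.5,0,0,0],[0.55,-0.12,3.5,0,0,0],[0.55,-0.12,3.5,0,0,0],[0,0,3.5,0,0,0],[0,0,0,0,0,0]]]' | grep -E "pos|wrist"
python3 - <<'E'
from h import *
delta((.4633,-.1252,-.025),down(np.radians(-97.9)))
E
```

```text
shift cm [ 2.63 -0.49 21.  ] rotvec [-0.014  0.005  0.001]
tool_pos: [0.4595, -0.125, 0.0241]
wrist_force: [-2.1, 0.6, -0.5]
shift cm [ 0.44 -0.02  4.9 ] rotvec [-0.002  0.012  0.001]
```

```bash

python3 -m crank '[[[0.1,0,1.3,0,0.006,0],[0.1,0,1.3,0,0,0],[0,0,1.2,0,0,0],[0,0,1,0,0,0],[0,0,0,0,0,0]]]' | grep -E "pos|wrist"
python3 -m crank '[[[0,0,0,0,0,0],[0,0,0,0,0,0],[0,0,0,0,0,0],[0,0,0,0,0,0],[0,0,0,0,0,0],[0,0,0,0,0,0]]]' 1.3 110
python3 - <<'E'
from h import *
delta((.4633,-.1252,-.025),down(np.radians(-97.9)))
E
```

```text
tool_pos: [0.4677, -0.1274, -0.0172]
wrist_force: [-0.3, 0.1, -0.6]
time: 30.48
tool_pos: [0.4699, -0.128, -0.015]
tcp_rot: [3.133, -0.219, 0.016]
wrist_force: [-1.9, 0.0, 7.2]
width: 0.207
grip_force: 107.5
shift cm [-0.7  -0.19  0.99] rotvec [ 0.001 -0.011 -0.002]
```

```bash

python3 - <<'E'
from h import *
s=read_state();R=Ro.from_rotvec(s['tcp_rot']).as_matrix(); yaw=np.radians(-7.9)
P=np.c_[[np.cos(yaw),np.sin(yaw),0],[-np.sin(yaw),np.cos(yaw),0],[0,0,1]]
pad=s['tool_pos']-.055*R[:,2]; o=np.array([.5425,-.1362,0]); print(R.round(3),'pad lateral vs scoop line',(pad-o)@P[:,1])
np.savez('scoop.npz',f=R.T@(o-s['tool_pos']),P=R.T@P)
m={k:load(k)[1] for k in('w4','w5','k1')}
for k,uv,z in [('w5',(272,241),.045),('w5',(195,229),.045),('w5',(285,188),0),('w5',(203,175),0),('w4',(271,314),.045),('w4',(199,304),.045),('w4',(281,263),0),('w4',(211,248),0),('k1',(378,118),0),('k1',(461,124),.045),('k1',(398,5),0),('k1',(461,124),0)]: print(k,uv,z,onz(m[k],uv,z).round(4))
def prof(k,u0,u1,v0,v1):
  im=load(k)[0]; x=np.linspace(0,1,60)
  return [int(im[int(round(v0+(v1-v0)*t)),int(round(u0+(u1-u0)*t))].mean()) for t in x]
# profile across tray (constant tray x mid) in w5
print(prof('w5',245,235,165,248)); print(prof('w5',190,300,197,215))
E
```

```text
[[ 0.99  -0.139  0.01 ]
 [-0.139 -0.99  -0.002]
 [ 0.011  0.001 -1.   ]] pad lateral vs scoop line -0.0018562607079293375
w5 (272, 241) 0.045 [ 0.5683 -0.3995  0.045 ]
w5 (195, 229) 0.045 [ 0.4461 -0.3804  0.045 ]
w5 (285, 188) 0 [ 0.5901 -0.3242  0.    ]
w5 (203, 175) 0 [ 0.4542 -0.3038  0.    ]
w4 (271, 314) 0.045 [ 0.5688 -0.3996  0.045 ]
w4 (199, 304) 0.045 [ 0.4447 -0.3808  0.045 ]
w4 (281, 263) 0 [ 0.587 -0.326  0.   ]
w4 (211, 248) 0 [ 0.4615 -0.2976  0.    ]
k1 (378, 118) 0 [ 0.4611 -0.2978  0.    ]
k1 (461, 124) 0.045 [ 0.4459 -0.3796  0.045 ]
k1 (398, 5) 0 [ 0.5924 -0.3239  0.    ]
k1 (461, 124) 0 [ 0.4381 -0.4081  0.    ]
[130, 129, 133, 131, 128, 129, 129, 129, 129, 127, 135, 135, 137, 123, 199, 208, 133, 158, 168, 165, 166, 159, 158, 155, 154, 150, 155, 194, 192, 176, 120, 145, 152, 160, 164, 165, 160, 159, 156, 153, 152, 118, 138, 134, 134, 136, 134, 133, 179, 210, 181, 128, 129, 128, 130, 128, 126, 127, 129, 129]
[128, 128, 124, 95, 93, 122, 129, 170, 186, 185, 185, 186, 186, 184, 183, 183, 186, 187, 186, 186, 187, 185, 189, 190, 190, 187, 187, 194, 193, 191, 190, 194, 179, 181, 181, 98, 133, 125, 127, 140, 141, 139, 141, 142, 111, 106, 202, 120, 129, 129, 131, 130, 129, 126, 129, 129, 129, 128, 127, 129]
```

```bash

python3 - <<'E'
from h import *
from scipy.ndimage import map_coordinates
yaw=np.radians(-8.8); ax=np.array([np.cos(yaw),np.sin(yaw)]);ay=np.array([-ax[1],ax[0]]); c=np.array([.5143,-.349])
for k in('w5','w4'):
  im,m=load(k); g=im.astype(float).mean(2)
  L=[[],[]]
  for a in np.arange(-.05,.045,.008):
    t=np.arange(-.052,.052,.0005); px=np.array([proj(m,[*(c+a*ax+b*ay),.045]) for b in t])
    pr=map_coordinates(g,[px[:,1],px[:,0]],order=1)
    for i,(lo,hi) in enumerate(((-.052,-.030),(.030,.052))):
      s=(t>lo)&(t<hi); j=np.argmax(np.where(s,pr,0)); w=slice(max(0,j-4),j+5); q=np.clip(pr[w]-150,0,None); L[i].append([a,(q*t[w]).sum()/max(q.sum(),1e-6),pr[j]])
  for i in(0,1):
    A=np.array(L[i]); A=A[A[:,2]>175]; pf=np.polyfit(A[:,0],A[:,1],1) if len(A)>3 else None; print(k,i,len(A),pf,A[:,1].round(4).tolist())
  t=np.arange(.03,.09,.0005); 
  for b in(-.02,0,.02):
    px=np.array([proj(m,[*(c+a*ax+b*ay),.045]) for a in t]); pr=map_coordinates(g,[px[:,1],px[:,0]],order=1); print('back',t[np.argmax(pr)],pr.max())
E
```

```text
w5 0 12 [-0.01255216 -0.03901798] [-0.0386, -0.0383, -0.0385, -0.0386, -0.0389, -0.0391, -0.0389, -0.0389, -0.039, -0.0393, -0.0394, -0.0397]
w5 1 12 [-0.00842624  0.04139303] [0.042, 0.0417, 0.0416, 0.0416, 0.0412, 0.0417, 0.0415, 0.0414, 0.0413, 0.0412, 0.0411, 0.041]
back 0.05750000000000002 194.50726841883503
back 0.058000000000000024 204.10930685062993
back 0.05750000000000002 193.95862088744133
w4 0 12 [-0.01132941 -0.03980378] [-0.0394, -0.039, -0.0393, -0.0395, -0.0399, -0.0396, -0.0399, -0.0401, -0.0398, -0.0401, -0.0403, -0.0399]
w4 1 12 [-0.00758216  0.04058637] [0.041, 0.0406, 0.0412, 0.0409, 0.0407, 0.0403, 0.0407, 0.0405, 0.0406, 0.0402, 0.0405, 0.0404]
back 0.05750000000000002 201.23665079311354
back 0.05750000000000002 194.61042811997856
back 0.058500000000000024 198.303913770532
```

```bash
cat >> h.py <<'E'
TY=np.radians(-9.4); TC=np.array([.5136+.0015,-.3481]); tx=np.array([np.cos(TY),np.sin(TY)])
def scoop_target(o,yaw,nose_up):
    "tool pose for scoop origin o, heading yaw, pitch nose_up (rad)"
    g=np.load('scoop.npz'); W=(Ro.from_euler('z',yaw)*Ro.from_euler('y',-nose_up)).as_matrix()
    R=W@g['P'].T; return np.array(o)-R@g['f'],R
def scoop_now():
    g=np.load('scoop.npz'); s=read_state(); R=Ro.from_rotvec(s['tcp_rot']).as_matrix(); W=R@g['P']
    o=s['tool_pos']+R@g['f']; d=o[:2]-TC; print('t',round(s['time'],1),'scoop',o.round(4),'nose',(o+.05*W[:,0]).round(4),'yaw',np.degrees(np.arctan2(W[1,0],W[0,0])).round(2),'pitch',np.degrees(np.arcsin(W[2,0])).round(2),'roll',np.degrees(W[2,1]).round(2),'in tray x',round(d@tx,4),'y',round(d@[-tx[1],tx[0]],4),'F',s['wrist_force'].round(1),'grip',s['grip_force'])
def tray_pt(x,y,z): return [*(TC+x*tx+y*np.array([-tx[1],tx[0]])),z]
E
python3 - <<'E'
from h import *
g=dict(np.load('scoop.npz')); g['f']=g['f']+g['P'][:,1]*(-.00186); np.savez('scoop.npz',**g)
scoop_now()
p,R=scoop_target(tray_pt(-.13,0,.05),TY,0); delta(p,R)
E
python3 -m crank '[[[0,0,-1,0,0,0],[0,0,-2,0,0,0],[0,0,-2,0,0,0],[0,0,0,0,0,0]]]' | grep -E "pos|wrist|grip"
python3 - <<'E'
from h import *
scoop_now()
p,R=scoop_target(tray_pt(-.13,0,.05),TY,0); delta(p,R)
E
```

```text
t 30.5 scoop [ 0.5422 -0.138   0.    ] nose [ 0.5918 -0.1449  0.    ] yaw -7.9 pitch -0.0 roll 0.0 in tray x -0.0075 y 0.2117 F [-1.9  0.   7.2] grip 107.48401165008545
shift cm [-12.7   20.68  -5.12] rotvec [-0.    -0.     0.026]
tool_pos: [0.4717, -0.1288, 0.0378]
wrist_force: [1.5, -0.7, -0.5]
grip_force: 107.5
t 30.8 scoop [ 0.544  -0.1388  0.0532] nose [ 0.5935 -0.1456  0.0535] yaw -7.9 pitch 0.3 roll -0.06 in tray x -0.0057 y 0.2112 F [ 1.5 -0.7 -0.5] grip 107.50817656517029
shift cm [-12.95  20.62   0.11] rotvec [ 0.001 -0.005  0.026]
```

```bash

python3 -m crank '[[[-2.16,3.4,0,0,-0.005,0.026],[-2.1,3.44,0,0,0,0],[-2.1,3.44,0,0,0,0],[-2.1,3.44,0,0,0,0],[-2.1,3.44,0,0,0,0],[-1.9,3.2,0,0,0,0],[0,0,0,0,0,0],[0,0,0,0,0,0]]]' | grep -E "pos|wrist|grip"
python3 - <<'E'
from h import *
scoop_now(); print(read_state()['q'].round(2))
p,R=scoop_target(tray_pt(-.13,0,.010),TY,np.radians(-4)); delta(p,R)
im,m=shot('wrist','t1')
# where in the wrist image: tray and nose predicted
print('tray rim front',proj(m,tray_pt(-.06,.04,.045)).round(1),proj(m,tray_pt(-.06,-.04,.045)).round(1),'back',proj(m,tray_pt(.0585,.04,.045)).round(1),proj(m,tray_pt(.0585,-.04,.045)).round(1))
hsv=cv2.cvtColor(im,cv2.COLOR_BGR2HSV); w=(hsv[...,1]<90)
for v in range(2,150,12):
  x=np.where(w[v])[0]; 
  r=np.split(x,np.where(np.diff(x)>2)[0]+1); print(v,[(int(a[0]),int(a[-1])) for a in r if len(a)>3])
E
```

```text
tool_pos: [0.3111, -0.3097, 0.0327]
wrist_force: [-0.3, 0.4, -0.7]
grip_force: 107.9
t 31.5 scoop [ 0.3833 -0.322   0.0472] nose [ 0.4325 -0.3304  0.0468] yaw -9.68 pitch -0.41 roll 0.04 in tray x -0.1343 y 0.0042 F [-0.3  0.4 -0.7] grip 107.93004870414734
[-0.84 -0.02  2.25  0.    0.92  0.9 ]
shift cm [0.35 0.45 3.26] rotvec [-0.001 -0.063 -0.005]
tray rim front [176.6 -66.7] [348.6 -67.9] back [ 149.3 -472.1] [ 376.7 -473.6]
2 [(172, 179), (182, 332)]
14 [(173, 332)]
26 [(173, 331), (508, 511)]
38 [(173, 331), (503, 511)]
50 [(174, 331), (497, 511)]
62 [(174, 331), (484, 511)]
74 [(175, 330), (477, 511)]
86 [(175, 330), (473, 511)]
98 [(176, 330), (472, 511)]
110 [(176, 330), (495, 504)]
122 [(177, 329)]
134 [(177, 329)]
146 [(177, 329)]
```

```bash

python3 - <<'E'
from h import *
m=load('t1')[1]; g=np.load('scoop.npz')
s=read_state(); R=Ro.from_rotvec(s['tcp_rot']).as_matrix(); W=R@g['P']; o=s['tool_pos']+R@g['f']
for x,z in((.05,.02),(0,.029),(-.05,.038)): print([proj(m,o+W@np.array([x,y,z])).round(1).tolist() for y in(-.034,0,.034)])
im,mt=shot('top','t1t')
print('top proj nose corners',[proj(mt,o+W@np.array([.05,y,.02])).round(1).tolist() for y in(-.034,.034)],'tray front',[proj(mt,tray_pt(-.06,y,.045)).round(1).tolist() for y in(-.04,.04)])
gr=im.astype(int).mean(2)
from scipy.ndimage import map_coordinates
def lat(x0,z,ref,name):
  t=np.arange(-.055,.055,.001); px=np.array([proj(mt,ref(x0,b,z)) for b in t]); print(name,[int(q) for q in map_coordinates(gr,[px[:,1],px[:,0]],order=1)])
sc=lambda x,y,z:o+W@np.array([x,y,z])
lat(.03,.022,sc,'scoop.03'); lat(.0,.029,sc,'scoop0'); lat(-.03,.045,tray_pt,'tray-.03'); lat(0,.045,tray_pt,'tray0')
E
```

```text
[[332.4, -26.8], [251.3, -26.6], [170.1, -26.3]]
[[329.6, 97.7], [251.9, 98.0], [174.1, 98.3]]
[[327.1, 212.2], [252.5, 212.5], [177.9, 212.9]]
top proj nose corners [[366.1, 213.0], [347.1, 209.5]] tray front [[368.5, 207.8], [346.5, 203.7]]
scoop.03 [88, 92, 97, 101, 105, 109, 113, 117, 120, 122, 123, 124, 124, 126, 127, 128, 133, 139, 145, 152, 163, 174, 184, 190, 192, 194, 197, 204, 210, 217, 223, 228, 232, 236, 237, 238, 239, 239, 239, 239, 239, 239, 239, 239, 239, 239, 239, 239, 239, 240, 240, 240, 240, 240, 240, 240, 240, 240, 240, 240, 240, 239, 239, 239, 239, 239, 239, 239, 239, 239, 239, 239, 239, 239, 239, 239, 239, 239, 239, 239, 239, 238, 238, 237, 234, 231, 228, 223, 213, 203, 194, 183, 172, 161, 151, 145, 140, 134, 132, 130, 128, 127, 127, 127, 127, 127, 127, 127, 127, 127]
scoop0 [136, 143, 148, 151, 151, 150, 147, 139, 129, 120, 110, 100, 90, 80, 75, 70, 66, 63, 61, 59, 57, 57, 57, 58, 61, 69, 77, 86, 104, 124, 145, 165, 183, 202, 220, 226, 231, 235, 237, 238, 239, 239, 239, 239, 239, 239, 239, 239, 239, 239, 240, 240, 240, 240, 240, 241, 241, 241, 241, 241, 240, 240
[... 658 characters left out ...]
81, 184, 188, 191, 193, 196, 199, 199, 199, 199, 199, 198, 198, 199, 193, 186, 179, 172, 162, 152, 142, 136, 132, 129, 127, 126, 126, 126, 127]
tray0 [125, 125, 125, 125, 125, 126, 126, 126, 132, 139, 146, 154, 165, 175, 186, 188, 183, 178, 173, 164, 154, 144, 136, 136, 136, 136, 138, 142, 146, 150, 152, 154, 156, 158, 158, 158, 158, 158, 158, 159, 160, 160, 160, 161, 161, 161, 162, 162, 161, 159, 157, 155, 156, 157, 159, 163, 171, 180, 188, 193, 196, 199, 202, 197, 191, 186, 180, 174, 167, 161, 158, 156, 154, 153, 153, 154, 155, 156, 157, 158, 160, 160, 160, 160, 159, 157, 155, 153, 152, 154, 156, 158, 164, 173, 182, 191, 187, 182, 178, 172, 162, 152, 142, 136, 133, 131, 128, 128, 128, 128]
```

```bash

python3 -m crank '[[[0.18,0.22,0.8,0,-0.03,-0.005],[0.17,0.22,0.8,0,-0.033,0],[0,0,0.8,0,0,0],[0,0,0.8,0,0,0],[0,0,0,0,0,0],[0,0,0,0,0,0]]]' | grep -E "wrist"
python3 - <<'E'
from h import *
scoop_now()
p,R=scoop_target(tray_pt(-.13,0,.0085),TY,np.radians(-4)); delta(p,R)
E
```

```text
wrist_force: [0.1, -0.3, -1.6]
t 32.1 scoop [ 0.3866 -0.3232  0.0097] nose [ 0.4358 -0.3311  0.0061] yaw -9.03 pitch -4.11 roll 0.14 in tray x -0.1308 y 0.0035 F [ 0.1 -0.3 -1.6] grip 107.96055436134338
shift cm [0.09 0.31 0.13] rotvec [-0.002  0.002  0.006]
```

```bash

python3 -m crank '[[[0,0.3,0.12,0,0,0.007],[0,0,0,0,0,0],[0,0,0,0,0,0]]]' | grep -E "wrist"
python3 - <<'E'
from h import *
scoop_now()
p,R=scoop_target(tray_pt(-.07,0,.0085),TY,np.radians(-4)); delta(p,R)
E
```

```text
wrist_force: [-0.2, -0.1, -1.1]
t 32.3 scoop [ 0.3867 -0.3289  0.0101] nose [ 0.4359 -0.3372  0.0067] yaw -9.54 pitch -3.96 roll -0.02 in tray x -0.1298 y -0.002 F [-0.2 -0.1 -1.1] grip 107.97706961631775
shift cm [ 5.97 -0.21 -0.19] rotvec [ 0.    -0.001 -0.002]
```

```bash

python3 -m crank '[[[1.4,-0.12,-0.05,0,0,-0.002],[1.5,-0.05,-0.05,0,0,0],[1.5,0,-0.05,0,0,0],[1.5,0,-0.04,0,0,0],[0,0,0,0,0,0],[0,0,0,0,0,0]]]' | grep -E "wrist"
python3 - <<'E'
from h import *
scoop_now()
p,R=scoop_target(tray_pt(-.03,0,.007),TY,np.radians(-4)); delta(p,R)
E
```

```text
wrist_force: [-0.8, 0.1, -1.5]
t 32.8 scoop [ 0.4469 -0.3368  0.0084] nose [ 0.4962 -0.3449  0.0049] yaw -9.32 pitch -3.96 roll -0.01 in tray x -0.0691 y -0.0 F [-0.8  0.1 -1.5] grip 107.950519323349
shift cm [ 3.91 -0.01 -0.1 ] rotvec [ 0.    -0.001  0.001]
```

```bash

for i in 1 2; do python3 -m crank '[[[0.2,0,0.1,0,0,0],[0,0,0,0,0,0]]]' | grep -E "wrist"; done
python3 -m crank '[[[0.2,0,0.1,0,0,0],[0,0,0,0,0,0]]]' | grep -E "wrist"
python3 -c "
from h import *
scoop_now()"
```

```text
wrist_force: [-0.7, 0.2, -1.9]
wrist_force: [0.2, 0.4, -0.1]
wrist_force: [-1.0, 0.6, 2.5]
t 33.3 scoop [ 0.4512 -0.3377  0.0051] nose [ 0.5004 -0.3459  0.0016] yaw -9.41 pitch -3.97 roll -0.01 in tray x -0.0648 y -0.0002 F [-1.   0.6  2.5] grip 108.44067335128784
```

```bash

python3 -m crank '[[[0.8,0,-0.056,0,0,0],[0.8,0,-0.056,0,0,0],[0.8,0,-0.056,0,0,0],[0.8,0,-0.056,0,0,0],[0,0,0,0,0,0]]]' | grep -E "wrist"
python3 -c "
from h import *
scoop_now()"
python3 -m crank '[[[0.7,0,-0.05,0,0,0],[0.7,0,-0.05,0,0,0],[0.7,0,-0.05,0,0,0],[0,0,0,0,0,0]]]' | grep -E "wrist"
python3 - <<'E'
from h import *
scoop_now()
im,m=shot('wrist','t2'); shot('top','t2t'); shot('side','t2s')
g=np.load('scoop.npz');s=read_state(); R=Ro.from_rotvec(s['tcp_rot']).as_matrix(); W=R@g['P']; o=s['tool_pos']+R@g['f']
print(proj(m,o),proj(m,o+.05*W[:,0]))
E
```

```text
wrist_force: [0.2, 0.3, 0.1]
t 33.8 scoop [ 0.485  -0.3435  0.0055] nose [ 0.5342 -0.3516  0.0021] yaw -9.36 pitch -3.88 roll -0.03 in tray x -0.0304 y -0.0003 F [0.2 0.3 0.1] grip 108.1453263759613
wrist_force: [1.2, -0.5, -0.1]
t 34.1 scoop [ 0.505  -0.3466  0.0055] nose [ 0.5543 -0.3547  0.0021] yaw -9.37 pitch -3.92 roll -0.01 in tray x -0.0102 y -0.0002 F [ 1.2 -0.5 -0.1] grip 108.19019436836243
[254.29843179 101.94928612] [254.13803901  -5.5867848 ]
```

```bash

python3 -m crank '[[[0.6,0,-0.03,0,0,0],[0.5,0,-0.03,0,0,0],[0,0,0,0,0,0]]]' | grep -E "wrist"
python3 -m crank '[[[0.3,0,-0.02,0,0,0],[0,0,0,0,0,0]]]' | grep -E "wrist"
python3 -m crank '[[[0.2,0,-0.01,0,0,0],[0,0,0,0,0,0]]]' | grep -E "wrist"
python3 - <<'E'
from h import *
scoop_now()
im,m=shot('wrist','t3')
g=np.load('scoop.npz');s=read_state(); R=Ro.from_rotvec(s['tcp_rot']).as_matrix(); W=R@g['P']; o=s['tool_pos']+R@g['f']
# chunks: circles in a top-down rectification of the pan at chunk-top height (z=.024)
xs=np.linspace(.06,-.05,221); ys=np.linspace(.036,-.036,145)
X,Y=np.meshgrid(xs,ys,indexing='ij'); pts=np.stack([X,Y,np.full_like(X,.0236)],-1)@W.T+o
c=pts@np.array(m['R']).T+m['t']; uv=c@m['camera_matrix'].T; uv=uv[...,:2]/uv[...,2:]
rect=cv2.remap(im,uv[...,0].astype(np.float32),uv[...,1].astype(np.float32),cv2.INTER_LINEAR); cv2.imwrite('pics/r3.png',rect)
gg=cv2.GaussianBlur(cv2.cvtColor(rect,cv2.COLOR_BGR2GRAY),(0,0),1.5)
h=cv2.HoughCircles(gg,cv2.HOUGH_GRADIENT,1,35,param1=60,param2=12,minRadius=20,maxRadius=32)
print(None if h is None else [(round(.06-r*.0005,3),round(.036-cx*.0005,3),round(rad*.5,1)) for cx,r,rad in h[0]])
print((uv[...,1]>=0).mean(1)[::20]); small=cv2.resize(gg,(24,22),interpolation=cv2.INTER_AREA)
for r,row in zip(np.linspace(.06,-.05,22),small): print(f"{r:.3f}",row.tolist())
E
```

```text
wrist_force: [0.7, -1.0, 1.0]
wrist_force: [-1.4, -0.2, 1.7]
wrist_force: [-1.1, 0.4, 1.8]
t 34.8 scoop [ 0.5192 -0.3488  0.0052] nose [ 0.5684 -0.3569  0.0017] yaw -9.4 pitch -4.01 roll 0.02 in tray x 0.0041 y 0.0 F [-1.1  0.4  1.8] grip 108.45541477203369
[(np.float32(0.008), np.float32(-0.018), np.float32(15.7)), (np.float32(0.011), np.float32(0.018), np.float32(15.7)), (np.float32(0.035), np.float32(0.018), np.float32(13.4)), (np.float32(0.037), np.float32(-0.009), np.float32(10.5)), (np.float32(0.028), np.float32(-0.032), np.float32(12.2))]
[0. 0. 0. 1. 1. 1. 1. 1. 1. 1. 1. 1.]
0.060 [0, 0, 0, 0, 0, 0, 0, 0, 0, 0, 0, 0, 0, 0, 0, 0, 0, 0, 0, 0, 0, 0, 0, 0]
0.055 [0, 0, 0, 0, 0, 0, 0, 0, 0, 0, 0, 0, 0, 0, 0, 0, 0, 0, 0, 0, 0, 0, 0, 0]
0.050 [0, 0, 0, 0, 0, 0, 0, 0, 0, 0, 0, 0, 0, 0, 0, 0, 0, 0, 0, 0, 0, 0, 0, 0]
0.044 [6, 6, 6, 5, 5, 5, 5, 6, 5, 4, 6, 5, 5, 5, 5, 5, 5, 5, 4, 6, 7, 6, 5, 4]
0.039 [111, 112, 110, 125, 132, 133, 133, 131, 120, 89, 97, 102, 122, 132, 133, 133, 131, 123, 99, 136, 145, 126, 143, 92]
0.034 [134, 117, 123, 145, 150, 149, 147, 141, 127, 94, 99, 125, 144, 1
[... 1392 characters left out ...]
 219, 221, 220, 217, 216, 217, 218, 217, 204, 150, 156, 183]
-0.029 [154, 108, 125, 158, 182, 217, 218, 217, 218, 217, 216, 218, 219, 221, 219, 217, 216, 217, 218, 217, 204, 149, 153, 187]
-0.034 [147, 109, 124, 157, 172, 214, 218, 216, 217, 217, 216, 217, 218, 221, 219, 216, 216, 217, 217, 217, 204, 153, 153, 193]
-0.040 [140, 111, 124, 157, 183, 216, 218, 216, 217, 216, 215, 217, 218, 220, 218, 216, 215, 216, 217, 216, 204, 157, 153, 198]
-0.045 [134, 111, 119, 138, 158, 181, 182, 180, 181, 181, 180, 181, 180, 181, 179, 179, 178, 178, 177, 177, 171, 155, 150, 199]
-0.050 [128, 117, 131, 147, 154, 154, 154, 155, 155, 155, 155, 155, 155, 154, 154, 154, 154, 153, 153, 152, 152, 151, 147, 196]
```

Four chunks are in the pan (two at scoop x≈0.010, two at ≈0.037). Now tilt back and lift.

```bash

python3 - <<'E'
from h import *
p,R=scoop_target(tray_pt(.001,0,.024),TY,np.radians(14)); delta(p,R)
E
```

```text
shift cm [0.38 0.   0.34] rotvec [0.    0.314 0.   ]
```

```bash

python3 -m crank '[[[0.08,0,0,0,0.05,0],[0.08,0,0.06,0,0.053,0],[0.08,0,0.06,0,0.053,0],[0.08,0,0.08,0,0.053,0],[0.08,0,0.1,0,0.053,0],[0,0,0,0,0.052,0],[0,0,0,0,0,0]]]' | grep -E "wrist"
python3 - <<'E'
from h import *
scoop_now()
p,R=scoop_target(tray_pt(-.002,0,.09),TY,np.radians(18)); delta(p,R)
E
```

```text
wrist_force: [-0.9, 0.1, -2.6]
t 35.5 scoop [ 0.5133 -0.3461  0.0222] nose [ 0.5612 -0.3541  0.0341] yaw -9.5 pitch 13.8 roll 0.17 in tray x -0.0021 y 0.0017 F [-0.9  0.1 -2.6] grip 107.88013100624084
shift cm [ 1.82  0.16 -6.03] rotvec [-0.002  0.073 -0.002]
```

```bash

python3 -m crank '[[[0.2,0.05,-0.8,0,0.02,0],[0.3,0.05,-1,0,0.02,0],[0.4,0.05,-1.3,0,0.02,0],[0.4,0,-1.4,0,0.015,0],[0.5,0,-1.5,0,0,0],[0,0,0,0,0,0],[0,0,0,0,0,0]]]' | grep -E "wrist"
cat > rect.py <<'E'
from h import *
import sys
im,m=shot('wrist',sys.argv[1])
g=np.load('scoop.npz');s=read_state(); R=Ro.from_rotvec(s['tcp_rot']).as_matrix(); W=R@g['P']; o=s['tool_pos']+R@g['f']
xs=np.linspace(.06,-.05,221); ys=np.linspace(.036,-.036,145)
X,Y=np.meshgrid(xs,ys,indexing='ij'); pts=np.stack([X,Y,np.full_like(X,.0236)],-1)@W.T+o
c=pts@np.array(m['R']).T+m['t']; uv=c@m['camera_matrix'].T; uv=uv[...,:2]/uv[...,2:]
rect=cv2.remap(im,uv[...,0].astype(np.float32),uv[...,1].astype(np.float32),cv2.INTER_LINEAR)
gg=cv2.GaussianBlur(cv2.cvtColor(rect,cv2.COLOR_BGR2GRAY),(0,0),1.5)
h=cv2.HoughCircles(gg,cv2.HOUGH_GRADIENT,1,45,param1=60,param2=12,minRadius=24,maxRadius=33)
print(None if h is None else [(round(float(.06-r*.0005),3),round(float(.036-cx*.0005),3),round(float(rad*.5),1)) for cx,r,rad in h[0]])
for r,row in zip(np.linspace(.06,-.05,22),cv2.resize(gg,(18,22),interpolation=cv2.INTER_AREA)): print(f"{r:.3f}",*row.tolist())
E
python3 - <<'E'
from h import *
scoop_now(); print(read_state()['q'].round(2))
E
python3 rect.py u1
```

```text
wrist_force: [0.4, -0.8, -2.9]
t 36.0 scoop [ 0.5141 -0.35    0.0933] nose [ 0.561  -0.3577  0.109 ] yaw -9.34 pitch 18.33 roll -0.11 in tray x -0.0007 y -0.0021 F [ 0.4 -0.8 -2.9] grip 107.96355128288269
[-0.83  0.01  2.21  0.32  0.69  0.69]
[(0.027, 0.016, 12.9), (0.027, -0.009, 12.9), (0.001, -0.015, 12.9), (0.003, 0.019, 16.2)]
0.060 0 0 0 0 0 0 0 0 0 0 0 0 0 0 0 0 0 0
0.055 0 0 0 0 0 0 0 0 0 0 0 0 0 0 0 0 0 0
0.050 0 0 0 0 0 0 0 0 0 0 0 0 0 0 0 0 0 0
0.044 42 45 56 54 47 50 56 56 57 57 57 56 57 57 57 57 48 38
0.039 166 151 196 170 162 159 165 205 220 198 179 171 173 200 222 213 178 150
0.034 168 126 159 161 158 154 145 141 182 164 167 162 156 147 200 205 171 156
0.029 169 125 150 154 152 147 136 107 139 156 157 153 147 137 165 206 167 162
0.023 171 117 126 140 141 133 110 105 133 136 145 142 135 114 171 206 165 166
0.018 172 118 150 118 105 98 111 160 164 119 110 110 102 130 186 206 162 169
0.013 173 117 166 165 152 146 152 170 177 177 157 137 147 160 174 202 160 175
0.008 176 116 157 165 164 160 151 133 180 181 160 165 165 161 150 179 158 180
0.002 175 116 151 159 157 154 148 122 178 172 159 161 158 154 147 137 156 182
-0.003 177 114 134 148 148 144 136 107 180 169 145 152 149 145 135 137 155 184
-0.008 175 116 151 126 126 120 108 138 177 203 132 126 131 124 119 163 154 189
-0.013 176 115 166 170 156 153 168 175 177 209 187 156 145 154 174 170 154 192
-0.019 171 116 169 182 180 175 177 175 182 218 208 179 175 176 178 175 155 193
-0.024 168 116 164 182 206 186 178 181 208 221 224 201 179 179 184 196 155 194
-0.029 164 118 168 182 219 218 216 217 219 221 224 220 215 218 220 208 156 193
-0.034 158 119 165 180 218 219 220 218 219 221 224 220 218 219 221 208 161 192
-0.040 154 122 166 176 214 219 220 218 218 221 223 219 217 219 220 208 164 188
-0.045 149 123 143 167 197 198 198 197 197 197 198 196 196 195 195 191 171 184
-0.050 144 145 173 188 188 188 188 188 188 187 187 187 187 186 186 186 181 180
```

```bash

python3 -m crank '[[[0.3,0,-0.9,0,0,0],[0.6,0,-1.9,0,0,0],[0.8,0,-2.4,0,0,0],[0.8,0,-2.4,0,0,0],[0.5,0,-1.5,0,0,0],[0.3,0,-0.8,0,0,0],[0,0,0,0,0,0]]]' | grep -E "wrist"
python3 - <<'E'
from h import *
scoop_now()
p,R=scoop_target((.47,.02,.20),TY,np.radians(18)); delta(p,R)
E
```

```text
wrist_force: [0.1, -1.3, -1.9]
t 36.7 scoop [ 0.5136 -0.3501  0.1992] nose [ 0.5604 -0.3578  0.215 ] yaw -9.34 pitch 18.43 roll -0.15 in tray x -0.0012 y -0.0022 F [ 0.1 -1.3 -1.9] grip 107.93617486953735
shift cm [ -9.79 -35.79  -3.62] rotvec [ 0.002 -0.008  0.001]
```

```bash

python3 -m crank '[[[-0.25,-0.9,-0.1,0,0,0],[-0.5,-1.8,-0.2,0,0,0],[-0.7,-2.6,-0.26,0,0,0],[-0.8,-2.9,-0.3,0,0,0],[-0.8,-2.9,-0.3,0,0,0],[-0.8,-2.9,-0.3,0,0,0],[-0.8,-2.9,-0.3,0,0,0],[-0.8,-2.9,-0.3,0,0,0]]]' | grep -E "wrist"
python3 -m crank '[[[-0.8,-2.9,-0.3,0,0,0],[-0.8,-2.9,-0.3,0,0,0],[-0.8,-2.9,-0.3,0,0,0],[-0.8,-2.9,-0.3,0,0,0],[-0.7,-2.4,-0.25,0,0,0],[-0.4,-1.6,-0.15,0,0,0],[-0.2,-0.8,-0.05,0,0,0],[0,0,0,0,0,0]]]' | grep -E "wrist"
python3 - <<'E'
from h import *
scoop_now(); s=read_state()
R0=Ro.from_rotvec(s['tcp_rot']).as_matrix(); print('world z in tool',R0.T[:,2].round(4), s['q'].round(2))
E
```

```text
wrist_force: [0.8, 0.8, -2.1]
wrist_force: [0.2, -0.3, -3.1]
t 38.0 scoop [0.4654 0.0277 0.1962] nose [0.5123 0.0202 0.2117] yaw -9.16 pitch 18.0 roll -0.04 in tray x -0.1105 y 0.3627 F [ 0.2 -0.3 -3.1] grip 108.03497672080994
world z in tool [ 3.190e-01  7.000e-04 -9.477e-01] [ 0.12 -0.52  2.39 -0.11  0.96  1.9 ]
```

```bash

python3 -m crank '[[[0,0,0,0.02,0,-0.056],[0,0,0,0.0376,0,-0.1118],[0,0,0,0.0376,0,-0.1118],[0,0,0,0.0376,0,-0.1118],[0,0,0,0.0376,0,-0.1118],[0,0,0,0.0376,0,-0.1118],[0,0,0,0.0376,0,-0.1118],[0,0,0,0.0376,0,-0.1118]]]' | grep -E "wrist"
python3 -m crank '[[[0,0,0,0.0376,0,-0.1118],[0,0,0,0.0376,0,-0.1118],[0,0,0,0.0376,0,-0.1118],[0,0,0,0.0376,0,-0.1118],[0,0,0,0.0376,0,-0.1118],[0,0,0,0.0376,0,-0.1118],[0,0,0,0.0376,0,-0.1118],[0,0,0,0.0376,0,-0.1118]]]' | grep -E "wrist"
cat >> h.py <<'E'
BC=np.array([.5330,.3285]); BY=np.array([-.1633,.9866])
def pour(ay,nz,nose_up,ax=0.):
    "tool pose with the scoop nose at bay y=ay, height nz, heading 99.4 deg"
    a=np.radians(nose_up); yaw=np.radians(99.4); f=np.array([BY[0]*np.cos(a),BY[1]*np.cos(a),np.sin(a)])
    n=np.array([*(BC+ay*BY+ax*np.array([BY[1],-BY[0]])),nz]); return scoop_target(n-.05*f,yaw,a)
E
python3 - <<'E'
from h import *
scoop_now(); print(read_state()['q'].round(2)); delta(*pour(-.02,.20,18))
E
```

```text
wrist_force: [0.0, -0.1, -2.2]
wrist_force: [0.1, -0.6, -1.9]
t 39.3 scoop [0.3982 0.0997 0.1973] nose [0.395  0.1472 0.2127] yaw 93.83 pitch 17.97 roll -0.09 in tray x -0.1884 y 0.4227 F [ 0.1 -0.6 -1.9] grip 107.99594163894653
[-0.27 -0.2   2.18  0.32  1.29 -0.45]
shift cm [14.07 16.22  6.11] rotvec [ 0.033  0.001 -0.092]
```

```bash

python3 -m crank '[[[0,0,0,0.033,0,-0.092],[0,0,0,0,0,0]]]' | grep -E "wrist"
python3 - <<'E'
from h import *
scoop_now(); delta(*pour(-.02,.20,18))
E
python3 rect.py u2 | head -1
```

```text
wrist_force: [0.1, -0.5, -2.5]
t 39.5 scoop [0.3934 0.0992 0.1975] nose [0.3857 0.1462 0.2129] yaw 99.25 pitch 17.95 roll 0.0 in tray x -0.1932 y 0.4214 F [ 0.1 -0.5 -2.5] grip 108.05203199386597
shift cm [12.54 17.48  5.59] rotvec [ 0.001  0.001 -0.002]
[(-0.006, -0.01, 12.8), (-0.026, 0.017, 13.4), (0.003, 0.017, 12.9), (-0.031, -0.01, 13.3)]
```

```bash

python3 -m crank '[[[0.6,0.8,0.2,0,0,0],[1.3,1.8,0.55,0,0,0],[2,2.8,0.9,0,0,0],[2.2,3.1,1,0,0,0],[2.2,3.1,1,0,0,0],[2.1,3,0.95,0,0,0],[1.4,1.9,0.6,0,0,0],[0.7,0.9,0.35,0,0,0]]]' | grep -E "wrist"
python3 -m crank '[[[0,0,0,0,0,0],[0,0,0,0,0,0]]]' | grep -E "wrist"
python3 - <<'E'
from h import *
scoop_now(); delta(*pour(-.02,.19,18)); print(read_state()['q'].round(2))
for a in(0,-20,-40,-60): print(a); delta(*pour(-.02,.16,a))
E
```

```text
wrist_force: [-0.3, -0.4, -2.7]
wrist_force: [0.0, 0.1, -1.9]
t 40.4 scoop [0.5427 0.2619 0.1856] nose [0.5351 0.3089 0.201 ] yaw 99.18 pitch 17.92 roll 0.0 in tray x -0.0724 y 0.6063 F [ 0.   0.1 -1.9] grip 108.03287744522095
shift cm [-0.38  0.16  1.05] rotvec [ 0.001  0.001 -0.004]
[ 0.09  0.13  1.88  0.35  1.17 -0.21]
0
shift cm [-1.16  0.16  0.02] rotvec [-0.    -0.313 -0.004]
-20
shift cm [ 0.43  0.16 -3.98] rotvec [-0.001 -0.662 -0.004]
-40
shift cm [ 3.28  0.15 -7.21] rotvec [-0.003 -1.011 -0.005]
-60
shift cm [ 7.07  0.13 -9.26] rotvec [-0.004 -1.36  -0.005]
```

```bash

python3 -m crank '[[[-0.39,0.05,0,0,-0.104,-0.004],[-0.39,0.05,0,0,-0.104,0],[-0.38,0.05,0.02,0,-0.104,0],[0,0,0,0,0,0]]]' | grep -E "wrist"
python3 - <<'E'
from h import *
scoop_now(); delta(*pour(-.02,.145,-5))
st=np.degrees(.11)
p0,R0=pour(-.02,.145,-5);p1,R1=pour(-.02,.145,-5-st); print('per row',(R0.T@(p1-p0)*100).round(3),Ro.from_matrix(R0.T@R1).as_rotvec().round(3))
E
```

```text
wrist_force: [0.1, 0.6, -1.8]
t 40.7 scoop [0.5442 0.2603 0.1626] nose [0.536  0.3096 0.1625] yaw 99.47 pitch -0.07 roll -0.19 in tray x -0.0706 y 0.605 F [ 0.1  0.6 -1.8] grip 108.04354190826416
shift cm [-0.17 -0.01  0.69] rotvec [ 0.003 -0.086  0.001]
per row [-7.600e-02  1.000e-03 -1.361e+00] [-0.   -0.11 -0.  ]
```

```bash

python3 -m crank '[[[-0.17,0,0.69,0,-0.086,0],[-0.08,0,-1.36,0,-0.11,0],[-0.08,0,-1.36,0,-0.11,0],[-0.08,0,-1.36,0,-0.11,0],[-0.08,0,-1.36,0,-0.11,0],[-0.08,0,-1.36,0,-0.11,0],[-0.08,0,-1.36,0,-0.11,0],[-0.08,0,-1.36,0,-0.11,0]]]' | grep -E "wrist"
python3 - <<'E'
from h import *
scoop_now(); print(read_state()['q'].round(2)); delta(*pour(-.02,.145,-58))
E
python3 -m crank '[[[-0.08,0,-1.36,0,-0.11,0],[-0.08,0,-1.36,0,-0.11,0],[0,0,0,0,0,0],[0,0,0,0,0,0],[0,0,0,0,0,0],[0,0,0,0,0,0]]]' | grep -E "wrist"
python3 -c "
from h import *
scoop_now(); print(read_state()['q'].round(2))"
python3 rect.py u3
```

```text
wrist_force: [0.3, -1.2, -1.4]
t 41.4 scoop [0.5424 0.2739 0.1838] nose [0.5373 0.3062 0.146 ] yaw 99.09 pitch -49.09 roll -0.06 in tray x -0.0746 y 0.6181 F [ 0.3 -1.2 -1.4] grip 108.20402026176453
[ 0.75  0.4   1.61 -0.68  1.67  0.71]
shift cm [ 0.19 -0.01 -2.06] rotvec [-0.003 -0.156 -0.004]
wrist_force: [-1.0, 0.5, -1.0]
t 41.9 scoop [0.5418 0.2822 0.1899] nose [0.5381 0.3059 0.146 ] yaw 98.93 pitch -61.43 roll -0.11 in tray x -0.0766 y 0.6262 F [-1.   0.5 -1. ] grip 108.26801776885986
[ 0.82  0.51  1.54 -0.79  1.82  0.77]
None
0.060 0 0 0 0 0 0 0 0 0 0 0 0 0 0 0 0 0 0
0.055 0 0 0 0 0 0 0 0 0 0 0 0 0 0 0 0 0 0
0.050 0 0 0 0 0 0 0 0 0 0 0 0 0 0 0 0 0 0
0.044 35 42 52 52 53 52 53 52 53 51 47 46 46 46 46 47 40 43
0.039 154 173 232 235 237 236 238 236 238 222 214 208 207 208 208 194 171 177
0.034 157 153 233 237 239 238 240 238 240 222 216 210 209 209 209 179 163 127
0.029 167 154 233 238 240 239 241 238 236 216 216 211 210 210 210 181 160 128
0.023 173 153 233 238 241 240 242 239 228 215 217 211 210 211 211 181 157 149
0.018 171 151 233 239 241 240 242 239 227 216 217 212 210 211 21
[... 337 characters left out ...]
 141 205 212 214 213 215 213 214 217 218 214 212 213 213 187 141 197
-0.013 164 141 204 212 215 213 215 213 214 217 218 214 212 213 213 188 139 187
-0.019 160 140 204 212 215 213 215 213 214 217 218 215 219 213 213 189 138 187
-0.024 173 141 204 212 215 214 215 213 214 216 218 213 212 213 213 189 137 188
-0.029 187 141 203 212 215 213 214 213 214 216 217 213 211 212 212 189 136 183
-0.034 156 141 203 212 215 213 214 212 213 215 217 212 211 212 211 189 140 186
-0.040 148 143 202 211 214 213 214 211 213 214 216 211 210 211 211 188 145 189
-0.045 145 145 164 167 168 167 167 165 166 166 165 163 162 162 162 154 149 184
-0.050 143 147 149 149 149 149 150 149 149 149 149 149 149 148 148 147 144 178
```

```bash

python3 - <<'E'
from h import *
s=read_state();R0=Ro.from_rotvec(s['tcp_rot']).as_matrix(); print('up in tool',R0.T[:,2].round(3))
st=np.degrees(.11)
p0,R0=pour(-.02,.145,-5);p1,R1=pour(-.02,.145,-5+st); print('per row',(R0.T@(p1-p0)*100).round(3))
im,m=shot('top','p1'); print(proj(m,[*BC,.05]))
im,m=shot('side','p1s')
E
```

```text
up in tool [-0.873  0.004 -0.488]
per row [ 2.250e-01 -1.000e-03  1.344e+00]
[175.20889199 180.8627379 ]
```

```bash

python3 -m crank '[[[-1.7,0,-0.95,0,0,0],[-2.6,0,-1.45,0,0,0],[0.22,0,1.34,0,0.11,0],[0.22,0,1.34,0,0.11,0],[0.22,0,1.34,0,0.11,0],[0.22,0,1.34,0,0.11,0],[0.22,0,1.34,0,0.11,0],[0.22,0,1.34,0,0.11,0]]]' | grep -E "wrist"
python3 -m crank '[[[0.22,0,1.34,0,0.11,0],[0.22,0,1.34,0,0.11,0],[0.22,0,1.34,0,0.11,0],[0.22,0,1.34,0,0.11,0],[0,0,0,0,0,0]]]' | grep -E "wrist"
python3 - <<'E'
from h import *
scoop_now(); p,R=scoop_target((.54,-.01,.10),np.radians(99.4),0); delta(p,R)
E
```

```text
wrist_force: [0.4, -0.7, -2.1]
wrist_force: [-0.2, 0.2, -2.2]
t 43.1 scoop [0.5452 0.2526 0.1931] nose [0.5373 0.302  0.1944] yaw 99.11 pitch 1.49 roll -0.06 in tray x -0.0684 y 0.5976 F [-0.2  0.2 -2.2] grip 108.12620401382446
shift cm [-26.22  -4.6    8.16] rotvec [ 0.001 -0.026 -0.005]
```

```bash

python3 -m crank '[[[-3,-0.5,0,0,-0.026,-0.005],[-3.6,-0.65,0,0,0,0],[-3.6,-0.65,0,0,0,0],[-3.6,-0.65,0.5,0,0,0],[-3.6,-0.65,2,0,0,0],[-3.6,-0.65,2,0,0,0],[-3.6,-0.65,2,0,0,0],[-1.8,-0.2,1.7,0,0,0]]]' | grep -E "wrist"
python3 -m crank '[[[0,0,0,0,0,0],[0,0,0,0,0,0]]]' | grep -E "wrist"
python3 - <<'E'
from h import *
scoop_now(); p,R=scoop_target((.54,-.01,.01),np.radians(99.4),0); delta(p,R)
im,m=shot('top','p2'); b=im.astype(int)
u,v=proj(m,[*BC,.05]); print(u,v)
c=im[int(v)-22:int(v)+22,int(u)-22:int(u)+22]; 
for r in c[::2].mean(2).astype(int)[:,::2]: print(*r)
E
```

```text
wrist_force: [-0.3, 0.4, -2.1]
wrist_force: [0.1, 0.1, -1.1]
t 44.0 scoop [ 0.5429 -0.0096  0.1061] nose [0.5345 0.0397 0.106 ] yaw 99.6 pitch -0.09 roll -0.02 in tray x -0.0279 y 0.3385 F [ 0.1  0.1 -1.1] grip 108.15174221992493
shift cm [-0.08 -0.33  9.62] rotvec [0.    0.002 0.004]
175.20889199074603 180.86273790243462
79 103 99 99 101 133 153 146 149 159 156 149 145 145 136 108 69 67 57 57 57 70
103 137 154 156 149 144 144 135 120 107 99 93 76 73 90 71 68 66 55 56 60 77
131 119 106 99 93 75 68 71 66 61 62 65 61 112 155 79 68 65 59 56 63 79
68 88 81 67 65 62 61 60 59 61 60 61 60 77 107 78 69 68 60 57 71 81
86 161 98 72 68 75 67 63 67 68 73 82 87 97 126 91 70 71 61 65 81 81
64 105 90 74 71 94 103 102 106 108 111 112 113 113 137 103 69 70 62 69 83 83
61 104 115 68 68 90 114 114 114 112 112 114 115 113 136 116 69 67 63 64 84 86
61 99 128 70 69 87 113 113 114 115 114 115 114 108 128 122 72 68 67 63 84 89
60 85 133 73 69 83 112 111 105 101 105 115 114 112 126 132 71 68 67 58 84 90
61 79 141 81 70 82 111 110 110 101 92 111 114 121 134 137 70 70 67 61 87 89
60 76 140 90 69 78 112 125 147
[... 160 characters left out ...]
3 151 171 175 173 158 89 70 67 62 64 75
56 59 120 102 68 72 103 146 161 160 141 143 175 176 175 160 96 70 71 62 61 67
62 60 121 115 71 71 98 130 151 151 127 117 170 176 174 159 106 70 69 61 61 75
79 78 123 122 71 71 96 142 146 113 97 114 169 174 173 167 121 71 68 64 63 85
78 78 108 123 70 70 92 145 156 129 117 136 168 173 170 156 122 70 70 65 61 82
79 78 100 129 72 80 106 149 150 147 159 153 152 146 140 121 84 72 68 63 61 84
81 80 94 146 144 137 136 138 124 110 101 96 84 79 78 75 74 74 76 65 58 78
81 80 81 92 95 84 81 79 78 76 76 79 78 74 74 78 75 68 71 67 62 81
81 81 79 79 79 78 79 77 79 73 70 70 70 65 63 65 65 64 62 60 58 73
81 81 81 81 81 79 83 78 66 66 64 61 57 58 58 57 55 59 58 60 60 73
```

```bash

python3 -m crank '[[[0,-0.1,1.5,0,0,0],[0,-0.1,2.5,0,0,0],[0,-0.1,2.5,0,0,0],[0,0,1.7,0,0,0],[0,0,0.9,0,0,0],[0,0,0,0,0,0],[0,0,0,0,0,0]]]' | grep -E "wrist"
python3 -c "
from h import *
scoop_now()"
python3 -m crank '[[[0,0,0.5,0,0,0],[0,0,0,0,0,0]]]' | grep -E "wrist"
python3 -m crank '[[[0,0,0.25,0,0,0],[0,0,0,0,0,0]]]' | grep -E "wrist"
python3 -c "
from h import *
scoop_now()"
```

```text
wrist_force: [1.1, 0.2, 0.6]
t 44.6 scoop [ 0.5416 -0.0077  0.016 ] nose [0.5331 0.0416 0.0159] yaw 99.76 pitch -0.09 roll -0.2 in tray x -0.0295 y 0.3402 F [1.1 0.2 0.6] grip 108.13663959503174
wrist_force: [0.1, -0.4, -0.7]
wrist_force: [-0.2, -0.2, -1.5]
t 44.9 scoop [ 0.541  -0.0085  0.0077] nose [0.5327 0.0408 0.0076] yaw 99.66 pitch -0.07 roll -0.18 in tray x -0.0299 y 0.3393 F [-0.2 -0.2 -1.5] grip 108.13952565193176
```

```bash

for i in 1 2; do python3 -m crank '[[[0,0,0.3,0,0,0],[0,0,0,0,0,0]]]' | grep -E "wrist"; done
python3 -m crank '[[[0,0,0.12,0,0,0],[0,0,0,0,0,0]]]' | grep -E "wrist"
python3 -c "
from h import *
scoop_now()"
```

```text
wrist_force: [-0.0, 0.5, -0.1]
wrist_force: [-0.3, 0.4, -1.9]
wrist_force: [-0.1, -0.0, -0.3]
t 45.4 scoop [ 5.406e-01 -8.400e-03  1.000e-04] nose [5.322e-01 4.090e-02 1.000e-04] yaw 99.66 pitch -0.05 roll -0.12 in tray x -0.0303 y 0.3393 F [-0.1 -0.  -0.3] grip 108.25479984283447
```

```bash

python3 -m crank '[[[0,0,0.12,0,0,0],[0,0,0,0,0,0]]]' | grep -E "wrist"
python3 -m crank '[[[0,0,0,0,0,0],[0,0,0,0,0,0],[0,0,0,0,0,0]]]' 4.5 | grep -E "wrist|width|grip"
python3 -m crank '[[[0,0,-1,0,0,0],[0,0,-2.5,0,0,0],[0,0,-4,0,0,0],[0,0,-4,0,0,0],[0,0,-4,0,0,0],[0,0,-4,0,0,0],[0,0,-4,0,0,0],[0,0,0,0,0,0]]]' | grep -E "pos|wrist|grip"
python3 - <<'E'
from h import *
im,m=shot('wrist','f1'); print([proj(m,[*BC,.05]).round(0)],[proj(m,(x,y,0)).round() for x,y in((.54,-.008),(.53,.04))])
# move so that wrist camera looks into the bay: camera is 76mm along tool x
delta((.55,.20,.26),down(np.radians(9.4)))
E
```

```text
wrist_force: [-3.3, 0.1, 6.0]
wrist_force: [-0.9, 0.4, 0.7]
width: 0.527
grip_force: 0.0
tool_pos: [0.5584, -0.0839, 0.2305]
wrist_force: [0.9, 0.5, 1.3]
grip_force: 0.0
[array([ 303., -329.])] [array([247.,  96.]), array([245.,  55.])]
shift cm [28.09  4.08 -3.15] rotvec [ 0.015 -0.005  0.003]
```

```bash

python3 -m crank '[[[3.8,0.35,-0.6,0,0,0],[3.8,0.35,-0.6,0,0,0],[3.8,0.35,-0.6,0,0,0],[3.8,0.35,-0.6,0,0,0],[3.8,0.35,-0.6,0,0,0],[3.8,0.35,-0.6,0,0,0],[3.8,0.35,-0.6,0,0,0],[0,0,0,0,0,0]]]' | grep -E "pos|wrist"
python3 - <<'E'
from h import *
im,m=shot('wrist','f2'); s=load('f1')
# rectify bay at chunk-top height .061
TX=np.array([BY[1],-BY[0]])
xs=np.linspace(-.06,.06,241); ys=np.linspace(.045,-.045,181)
def rect(z):
  X,Y=np.meshgrid(xs,ys); w=np.stack([BC[0]+X*TX[0]+Y*BY[0],BC[1]+X*TX[1]+Y*BY[1],np.full_like(X,z)],-1)
  c=w@np.array(m['R']).T+m['t']; uv=c@m['camera_matrix'].T; uv=(uv[...,:2]/uv[...,2:]).astype(np.float32)
  return cv2.remap(im,uv[...,0],uv[...,1],cv2.INTER_LINEAR)
r=rect(.061); g=cv2.GaussianBlur(cv2.cvtColor(r,cv2.COLOR_BGR2GRAY),(0,0),1.5)
h=cv2.HoughCircles(g,cv2.HOUGH_GRADIENT,1,40,param1=60,param2=13,minRadius=20,maxRadius=34)
print([(round(float(-.06+a*.0005),3),round(float(.045-b*.0005),3),round(float(c/2),1)) for a,b,c in h[0]])
bb=r.astype(int); ch=cv2.GaussianBlur((bb[...,2]-bb[...,0]).astype(np.float32),(0,0),2)
for row in cv2.resize(ch,(30,18),interpolation=cv2.INTER_AREA).astype(int): print(*['%3d'%q for q in row])
for row in cv2.resize(g,(30,18),interpolation=cv2.INTER_AREA).astype(int): print(*['%3d'%q for q in row])
c=np.array([.5925,.3383]); ax=TX;ay=BY
print('divider',[proj(m,[*(c+k*ay+t*ax),.137]).round(1).tolist() for k in(-.058,.058) for t in(-.006,.006)])
for k in(-.04,0,.04):
  u,v=proj(m,[*(c+k*ay),.137]).round().astype(int); print(u,v,im[v,u-24:u+25:2].mean(1).round(0).astype(int).tolist())
E
```

```text
tool_pos: [0.5316, 0.1896, 0.2641]
wrist_force: [0.4, -0.3, 0.9]
[(0.013, 0.013, 13.5), (-0.015, 0.012, 13.8), (-0.041, 0.021, 13.3)]
  7   5   5   5   5   5   6   5   5   5   5   5   5   5   5   5   5   5   5   5   5   5   5   5   5   5   5   5   5   5
  7   6   6   5   5   7   6   5   5   6   6   6   6   6   5   5   6   5   6   5   5   5   5   6   6   5   6   5   5   6
  7   7   7  12  20  24  20  10   7   7   7   7   7   7   7   7   7   8   7   7   8   7   7   8   7   7   7   7   7   7
  7   8  15  24  26  27  27  21   9   8   9  10   9   8   8   7   9  10  10   9   7   7   7   8   8   7   7   7   7   8
  7  11  22  25  26  27  27  24  12  17  23  25  22  15   9  10  21  25  23  21  13   7   7   7   7   7   7   7   7   8
  7  10  20  24  25  25  25  19  18  25  26  27  27  25  14  18  26  26  24  23  21  11   8   7   7   7   7   7   7   7
  7   7  13  19  22  21  15  10  20  26  26  27  27  26  19  20  25  26  23  21  21  12   7   7   7   7   7   7   7   7
  8   8   8  10  12  10   8   8  16  24  26  26  26  25  15  15  22  24  21  20  17  10   7   7   7   7   7   7   7   7
  8   
[... 3094 characters left out ...]
154 154 150 118 108
173 187 198 197 197 198 197 198 199 199 199 199 200 196 179 178 171 170 171 170 169 168 173 179 181 186 171 174 187 221
180 180 180 180 180 180 180 180 180 181 181 181 181 181 180 181 181 181 181 180 181 181 180 181 181 172 134 131 146 199
divider [[335.2, 96.6], [347.4, 96.7], [346.3, -43.3], [360.1, -43.2]]
343 77 [175, 181, 163, 140, 136, 151, 151, 74, 80, 89, 169, 185, 193, 200, 193, 170, 149, 147, 146, 149, 145, 146, 152, 102, 98]
347 31 [79, 84, 77, 84, 79, 81, 90, 79, 82, 101, 175, 186, 192, 193, 196, 171, 143, 143, 142, 147, 145, 144, 143, 128, 95]
351 -19 [50, 49, 49, 47, 49, 49, 50, 55, 51, 51, 54, 48, 44, 52, 52, 41, 164, 156, 156, 154, 154, 156, 155, 156, 155]
```

All four chunks show up in the long bay (four separate blobs), the divider is still in its notches, and the scoop is released flat on the bench. Handing in.

```bash
python3 -c "
from workcell import *
print(finish_job())"
```

```text
the job is handed in; nothing more can be done
None
```

The job is handed in at about 47 s of the 72 s limit, but no verdict came back: the last wrist picture showed the divider hung in the notches and four chunks in the long bay, and the scoop was set down level on the bench and released (not checked in a picture afterwards).

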